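# Fetch the block plane from behind the glue, tin and jar

### The arm

A 6-joint arm with a two-finger parallel gripper is mounted at the origin on the work surface. World frame = base frame: x ahead of the robot, y to its left, z up, the work surface at z = 0. Lengths are in mm, angles in rad, forces in N, time in s.
With the tool pointing down it reaches from about 275 to 1000 mm from the base axis. Payload 8.4 kg.
Tool frame: the origin (TCP) lies at the very end of the fingers, on their centre line; the grasp point (between the pads) lies 19 mm behind it; z points along the fingers, y is the line along which they close (so a half turn about z gives the same grasp; the last joint's range is limited). The gripper opens to 85 mm and grips with 20 to 120 N. Pads are 22 mm wide; open, the fingers measure 114 mm over their backs; the gripper's body (76 mm by 85 mm) begins 54 mm behind the grasp point. The pads swing forward as they close: fully open they stand 13 mm farther back than shut.
Start: joints at [-1.232, 0.353, 1.633, -0, 1.155, -0.002], TCP at [208.899, -589.058, 231.281] pointing down, gripper open.
Joint ranges: [-2.63, 2.63], [-0.92, 2.1], [0.06, 2.66], [-1.3, 4.44], [0, 2.69], [-3.02, 3.02]. Speed limits (rad/s): [2.22, 2.22, 2.79, 3.14, 3.14, 3.14].

### API

Orientations are given as [roll, pitch, yaw] about the fixed x, y, z axes, in that order (R = Rz(yaw) Ry(pitch) Rx(roll)).
In Python, from rig import r, vision gives the robot as it stands. The module is installed in compiled form; this text tells all that it offers.
- The arm moves only by the tool play_rows, never from a script. Its argument "steps" is a list of rows, each an object with "delta_pos": the shift along the tool's x, y, z in cm, a list of three; "yaw": the turn about the tool's z in rad; "jaw": the opening in per cent of the stroke, from 0 (shut) to 100 (fully open). A call has exactly 8 rows; each row is the pose to reach, as a shift and turn from the pose commanded when the call began, along the tool's axes at that moment; what a row does not reach only later rows make up. A row lasts 1/10 s, in which the tool goes at most 50 mm and 8.59 degrees, less where a joint would pass 70% of its speed; a pose out of reach is approached as far as the arm can. A call with a gripper value outside its range is refused whole. The fingers move at their own pace and stop on an object; "grip_force" is the grip in N (left out, the last holds). Time passes only in rows, so rows that repeat a pose let the fingers close, or fill a call up. It gives the time, the measured TCP pose, the force, the opening and the grip force at its end, in the units of the state.
- r.sense(): the state, without advancing time (a new reading comes with each control period).
- vision.grab_frame(name): name is "scene" or "top" or "wrist"; returns (picture, depth): 480x640x3 uint8, red, green, blue; 480x640 float32, mm along the optical axis (not along the pixel's ray), 0 where there is no reading.
- vision.calibration(name): a dict with "mtx" (3x3 intrinsics, pixels), "k1" (the pictures are not rectified: a ray, as slopes to the right and down, at radius r is drawn at 1 + k1 r^2 times it, then the intrinsics apply), "extrinsics" (4x4, takes a point from camera to world coordinates). Camera axes: x right, y down, z forward; pixel columns grow to the right and rows downward; lengths in mm; the calibration is good to about 2 mm. A picture is of the moment at which its call begins: read the wrist's pose just before it. calibration takes no time and is no camera call; for the wrist camera it gives the pose at the moment of the call.
- r.sign_off(): hands the job in; it is judged then, once.
Trained networks look in the newest picture that a camera, given by its name, has taken for a name from the list of things; names that differ only in an ending like _2 or _b are one class to them, and where a whole thing is asked for, a point or a joint stands for the part that bears it (a point fixed in the world has none). Each returns a list of dicts, best first, with "conf" (0 to 1); they miss things now and then, are a little off and sometimes report something else, mostly with a low value. They report only what shows in the picture. A call takes as long as a camera call.
- vision.cut_out(camera, thing): "region" (480x640 bool, what is visible of it) and "uv" ([column, row] in pixels, amid what is visible of it).
- vision.landmark_of(camera, thing): "uv" ([column, row] in pixels: a listed point, or the origin of a listed thing).
The state is a dict: "clock": time; "qpos": joint angles; "qvel": joint speeds; "joint_efforts": joint torques, N m; "eef_pos": TCP position; "tcp_rot": TCP orientation; "contact_force": force on the tool from outside, world axes, zero at the start; "wrist_torque": the same for the moment, N m; "opening": opening from 0.0 (shut) to 1.0 (fully open); "grasp_force": force on a finger pad.
Only numpy, scipy, OpenCV 4.12 (cv2) and the standard library are available. Lean on these libraries where they do the work, as an engineer would, in place of code of your own. Each camera call takes 0.05 s, during which the arm holds its last target. There are 200 camera calls.

### The job

The block plane lies behind the glue bottle, the rectangular tin and the screw jar in the plywood tool tray. Stand all three containers out of the way in the steel tray, then lift the plane out and set it down gently, sole flat, centred and lengthwise on the pine board, in the half away from the stop and with its toe towards the stop; then stand each container back on the spot where it stood at the start. Keep the containers upright throughout and leave the sanding block, tape measure and drill-bit stand as they are.

Things in the scene. Friction and masses are not known exactly. Their poses are not given: they have to be found in the camera images.
- glue: Wood-glue squeeze bottle, loose, 0.3 kg: round body 58 mm in diameter, straight sides up to 106 mm, then shoulder, cap 29 mm wide and thin nozzle, 142 mm high in all. Origin at the centre of its underside, z up. It starts in the front row of the tool tray.
- tin: Rectangular tin of finish with a small round black screw cap, loose, 0.4 kg: body 42 mm (its x) by 60 mm (its y) by 112 mm high, 135 mm with the cap. Origin at the centre of its underside, z up. It starts in the front row of the tool tray, its broad faces roughly towards the front and back of that tray.
- jar: Round glass jar of screws with a flat steel lid, closed, loose, 0.4 kg: 59 mm in diameter, 120 mm high, straight sides. Origin at the centre of its underside, z up. It starts in the front row of the tool tray.
- plane: Metal block plane, loose, 0.65 kg, 160 mm long (its x), 50 mm wide (its y), 52 mm high. Origin at the centre of its sole, z up; toe (round dark wooden knob) to +x, heel (brass adjuster) to -x. Grip it across its flat cheeks, 50 mm apart and 32 mm high from x = -0.051 to +0.039. It starts sole down across the back of the tool tray, toe to that tray's +y.
- tool_tray: Fixed shallow plywood tray, 240 mm (its x) by 270 mm (its y), rims 25 mm high and 9 mm thick, floor 9 mm above the bench. Origin at the centre of its underside; x to its back, away from the robot. The three containers stand in a row along its y at x about -0.024, in any order, about 76 mm apart; the plane lies about 10 mm behind them at x about 0.048.
- side_tray: Fixed empty steel tray with 20 mm high rims, 280 mm (its x) by 130 mm (its y), walls and floor 4 mm thick. Origin at the centre of its underside. The side area: it has room for the three containers in a row along its x, 85 mm apart. To the left or to the right of the robot.
- planing_board: Fixed plywood base 280 mm (its x) by 130 mm, 18 mm thick, with a dark wooden stop 14 mm high across its +x end and a fixed pine board 245 x 85 x 20 mm butted against the stop, top 38 mm above the bench. Origin at the centre of the base's underside, x to the stop; the pine board spans x = -0.140 to 0.105, centred in y. Beside the robot, on the other side from the steel tray.
- sanding_block: Bystander, loose: small cork sanding block 44 x 46 x 28 mm in the back left of the tool tray, past the toe of the plane. Origin at the centre of its underside.
- tape_measure: Bystander, loose: yellow and black tape measure, 76 mm (its x) by 34 mm by 59 mm high, standing on the bench between the robot and the tool tray. Origin at the centre of its underside.
- drill_stand: Bystander, loose: wooden block 40 mm (its x) by 100 mm (its y) by 32 mm high with upright drill bits, up to 80 mm high in all, on the bench between the robot and the tool tray. Origin at the centre of its underside.

How it is judged (in metres and radians):
On the way, in this order (a step that is already met when the one before it is completed fails the run):
1. glue bottle, tin and jar all stand upright in the steel tray, the plane still in its place (x of glue in the frame of side_tray between -0.125 and 0.125 m and y of glue in the frame of side_tray between -0.05 and 0.05 m and height (world z) of each of glue, tin, jar below 0.012 m and angle between each of glue, tin, jar's own z axis and vertical below 0.12 rad and linear speed of each of glue, tin, jar below 0.02 m/s and x of tin in the frame of side_tray between -0.125 and 0.125 m and y of tin in the frame of side_tray between -0.05 and 0.05 m and x of jar in the frame of side_tray between -0.125 and 0.125 m and y of jar in the frame of side_tray between -0.05 and 0.05 m and distance of plane from where it was at the start of the episode below 0.03 m), for 0.2 s.
2. the plane lies on the half of the pine board away from the stop, toe towards the stop, with the three containers still in the steel tray (x of plane in the frame of planing_board between -0.095 and -0.005 m and y of plane in the frame of planing_board between -0.014 and 0.014 m and z of plane in the frame of planing_board between 0.034 and 0.042 m and angle between the x axis of plane and the x axis of planing_board, either way round below 0.17 rad and x of planing_board in the frame of plane above 0.002 m and angle between plane's own z axis and vertical below 0.06 rad and linear speed of each of plane, glue, tin, jar below 0.02 m/s and x of glue in the frame of side_tray between -0.125 and 0.125 m and y of glue in the frame of side_tray between -0.05 and 0.05 m and height (world z) of each of glue, tin, jar below 0.012 m and angle between each of glue, tin, jar's own z axis and vertical below 0.12 rad and x of tin in the frame of side_tray between -0.125 and 0.125 m and y of tin in the frame of side_tray between -0.05 and 0.05 m and x of jar in the frame of side_tray between -0.125 and 0.125 m and y of jar in the frame of side_tray between -0.05 and 0.05 m and contact force between plane and the fingers below 0.05 N), for 0.2 s.
At the end, for the whole second after the job is handed in: Plane sole down on the pine board: within 14 mm of its centre line, 5 to 95 mm from the planing board's middle away from the stop, within 0.17 rad of lengthwise, toe to the stop. Glue, tin and jar upright within 15 mm of their starting spots. All released and at rest (x of plane in the frame of planing_board between -0.095 and -0.005 m and y of plane in the frame of planing_board between -0.014 and 0.014 m and z of plane in the frame of planing_board between 0.034 and 0.042 m and angle between the x axis of plane and the x axis of planing_board, either way round below 0.17 rad and x of planing_board in the frame of plane above 0.002 m and angle between plane's own z axis and vertical below 0.06 rad and linear speed of each of plane, glue, tin, jar below 0.02 m/s and distance of each of glue, tin, jar from where it was at the start of the episode below 0.015 m and angle between each of glue, tin, jar's own z axis and vertical below 0.08 rad and angular speed of each of glue, tin, jar below 0.2 rad/s and contact force between each of glue, tin, jar, plane and the fingers below 0.05 N); the robot touches nothing.
It fails at once if a container is tipped (angle between any of glue, tin, jar's own z axis and vertical above 0.5 rad).
It fails at once if the sanding block, tape measure or drill-bit stand is moved by more than 20 mm (distance of any of sanding_block, tape_measure, drill_stand from where it was at the start of the episode above 0.02 m).
It fails at once if the plane is dropped or slammed onto the pine board (faster than 0.55 m/s within 30 mm above it) (linear speed of plane above 0.55 m/s and z of plane in the frame of planing_board below 0.068 m and x of plane in the frame of planing_board between -0.15 and 0.15 m and y of plane in the frame of planing_board between -0.08 and 0.08 m).
It also fails if it takes over 144 s, if anything falls off the work surface, if the arm or the gripper's body presses on something with over 40 N, if the wrist force passes 120 N, or if a joint passes its speed limit or range.

## Working session

There is one attempt and no reset: what is moved stays moved. The work goes in short steps, Python scripts to look and compute and a tool call to move; the robot and the scene stay as the last step left them, time stands still between calls to the robot, and variables do not carry over. Pictures are saved under pics/ and viewed, at most 14 in all, crops included, and the job is handed in when it is done.

Besides the shell and the picture viewer there is one more tool, called after ">>>" by a JSON object that holds its "fn" and its "kwargs", one argument or row to a line. play_rows: Moves the arm, as the interface text tells. Its arguments: {"type":"object","properties":{"steps":{"type":"array"},"grip_force":{"type":"number"}},"required":["steps"]}

```bash
mkdir -p pics; cat > h.py <<'E'
from rig import r, vision
import numpy as np, cv2
def world(cam,uv,depth,K=None):
    c=vision.calibration(cam);M=np.array(c["mtx"]);T=np.array(c["extrinsics"])
    uv=np.atleast_2d(np.array(uv,float))
    n=cv2.undistortPoints(uv[:,None,:],M,np.array([c["k1"],0,0,0,0.])).reshape(-1,2)
    p=np.c_[n,np.ones(len(n))]*np.asarray(depth).reshape(-1,1)
    return p@T[:3,:3].T+T[:3,3]
def region_pts(cam,reg,d):
    v,u=np.nonzero(reg&(d>0))
    return world(cam,np.c_[u,v],d[v,u])
E
python3 - <<'E'
from h import *
s=r.sense();print({k:np.round(v,3) for k,v in s.items()})
for cam in("top","scene"):
    im,d=vision.grab_frame(cam);cv2.imwrite(f"pics/{cam}0.png",im[:,:,::-1]);np.save(cam+"0.npy",d)
    print(cam,np.round(vision.calibration(cam)["extrinsics"],2).tolist())
    for t in "glue tin jar plane tool_tray side_tray planing_board sanding_block tape_measure drill_stand".split():
        l=vision.cut_out(cam,t)
        if not l: print(t,"none");continue
        P=region_pts(cam,l[0]["region"],d)
        lm=vision.landmark_of(cam,t)
        print(t,round(l[0]["conf"],2),np.round(l[0]["uv"]),"mn",np.percentile(P,2,axis=0).round(),"mx",np.percentile(P,98,axis=0).round(),"lm",[(np.round(x["uv"]),round(x["conf"],2)) for x in lm[:1]])
        if cam=="top":
            hi=P[P[:,2]>np.percentile(P[:,2],98)-12] if t not in("tool_tray",) else P
            print("   top rect",[np.round(x,1) for x in cv2.minAreaRect(hi[:,:2].astype(np.float32))])
E
```

```text
{'clock': np.float64(0.0), 'qpos': array([-1.232,  0.354,  1.634, -0.   ,  1.155, -0.002]), 'qvel': array([ 0.001,  0.001,  0.   ,  0.001, -0.   , -0.002]), 'joint_efforts': array([ 3.0000e-03, -6.0525e+01, -3.4207e+01,  0.0000e+00,  9.0000e-03,
        0.0000e+00]), 'eef_pos': array([ 208.737, -588.606,  230.574]), 'tcp_rot': array([-3.14 ,  0.   ,  0.341]), 'contact_force': array([-0.069, -0.376,  0.397]), 'wrist_torque': array([-0.025,  0.035,  0.01 ]), 'grasp_force': np.float64(0.0), 'opening': np.float64(1.0)}
top [[0.05, -0.98, 0.21, 366.32], [-1.0, -0.05, 0.01, 4.42], [0.0, -0.21, -0.98, 938.11], [0.0, 0.0, 0.0, 1.0]]
glue 0.56 [343. 221.] mn [572. -66.  15.] mx [623. -13. 143.] lm [(array([341., 228.]), 0.62)]
   top rect [array([600. , -39.7]), array([27.8, 27.7]), np.float64(2.9)]
tin 0.61 [266. 216.] mn [584.  78.  15.] mx [623. 137. 145.] lm [(array([270., 225.]), 0.78)]
   top rect [array([605.2, 109.1]), array([25.7, 24.3]), np.float64(47.0)]
jar 0.66 [307. 219.] mn [571.   6.  17.] mx [624.  59. 132.] lm [(array([305., 229.]), 0.76)]
   top rect [array([598.8,  33.2]),
[... 1711 characters left out ...]
.] mn [576.   5.  10.] mx [630.  60. 132.] lm [(array([352., 300.]), 0.65)]
tool_tray 0.66 [344. 288.] mn [ 507. -107.    1.] mx [752. 161.  30.] lm [(array([348., 280.]), 0.78)]
side_tray 0.89 [168. 314.] mn [ 325. -398.   -0.] mx [ 602. -266.   21.] lm [(array([167., 311.]), 0.67)]
planing_board 0.87 [400. 192.] mn [344. 237.   4.] mx [614. 364.  43.] lm [(array([395., 192.]), 0.78)]
sanding_block 0.92 [405. 276.] mn [678. 102.  15.] mx [720. 147.  41.] lm [(array([402., 282.]), 0.89)]
tape_measure 0.85 [298. 202.] mn [350.  37.   2.] mx [422.  82.  63.] lm [(array([298., 206.]), 0.73)]
drill_stand 0.55 [247. 225.] mn [ 325. -118.   -1.] mx [391. -18.  71.] lm [(array([248., 228.]), 0.72)]
```

View pics/top0.png

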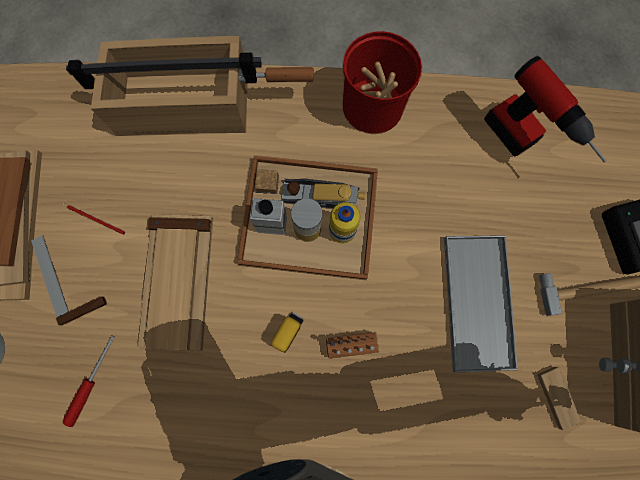

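View pics/scene0.png

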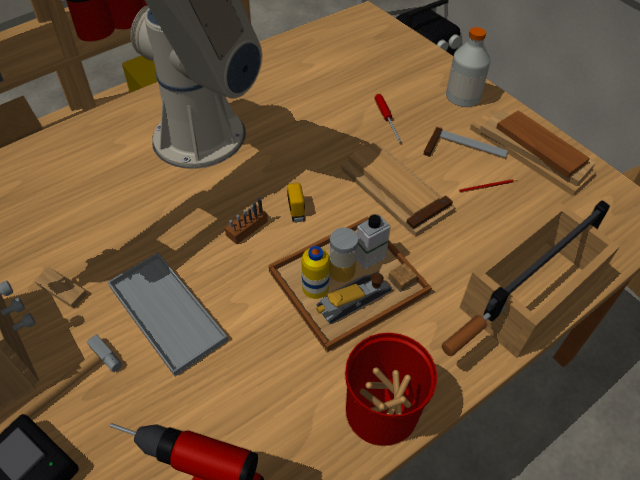

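The top view shows the glue (343,221), jar (307,218) and tin (266,215) in front of the plane (322,192). The steel tray is on the right (480,303), and the board on the left (177,275) has its stop at the far end. I'll start by moving above the row.

>>> {"fn": "play_rows", "kwargs": {
  "steps": [
    {"delta_pos": [28.8, -22.8, 0], "yaw": -0.61, "jaw": 100},
    {"delta_pos": [28.8, -22.8, 0], "yaw": -0.61, "jaw": 100},
    {"delta_pos": [28.8, -22.8, 0], "yaw": -0.61, "jaw": 100},
    {"delta_pos": [28.8, -22.8, 0], "yaw": -0.61, "jaw": 100},
    {"delta_pos": [28.8, -22.8, 0], "yaw": -0.61, "jaw": 100},
    {"delta_pos": [28.8, -22.8, 0], "yaw": -0.61, "jaw": 100},
    {"delta_pos": [28.8, -22.8, 0], "yaw": -0.61, "jaw": 100},
    {"delta_pos": [28.8, -22.8, 0], "yaw": -0.61, "jaw": 100}
  ],
  "grip_force": 40
}}

```text
clock: 2.9
eef_pos: [405.7, -274.6, 231.5]
tcp_rot: [3.141, -0.001, 0.953]
contact_force: [-0.4, -0.6, -0.4]
opening: 1.002
grasp_force: 0.0
```

```bash
cat >> h.py <<'E'
def go(x,y,z,yaw,frm=None):
    "cm shift along tool axes and tool yaw from frm (x,y,z,yaw) to target"
    if frm is None:
        s=r.sense();frm=[*s["eef_pos"],s["tcp_rot"][2]]
    a=frm[3];dx,dy=x-frm[0],y-frm[1]
    c,s_=np.cos(a),np.sin(a)
    w=-(yaw-a);w=(w+np.pi)%(2*np.pi)-np.pi
    return np.round([(dx*c+dy*s_)/10,(dx*s_-dy*c)/10,(frm[2]-z)/10,w],2).tolist()
E
python3 -c "
from h import *
s=r.sense();print(s['clock'],s['eef_pos'],s['tcp_rot'],s['qpos'],go(600,20,230,1.57))"
```

```text
2.9 [ 405.69193141 -274.62433393  231.52842221] [ 3.14134313e+00 -1.02716164e-03  9.53191242e-01] [-5.98850149e-01  1.40953827e-01  1.91493355e+00  1.15578650e-03
  1.08543682e+00  1.82159964e-02] [35.27, -1.22, 0.15, -0.62]
```

>>> {"fn": "play_rows", "kwargs": {
  "steps": [
    {"delta_pos": [35.3, -1.2, 0], "yaw": -0.62, "jaw": 100},
    {"delta_pos": [35.3, -1.2, 0], "yaw": -0.62, "jaw": 100},
    {"delta_pos": [35.3, -1.2, 0], "yaw": -0.62, "jaw": 100},
    {"delta_pos": [35.3, -1.2, 0], "yaw": -0.62, "jaw": 100},
    {"delta_pos": [35.3, -1.2, 0], "yaw": -0.62, "jaw": 100},
    {"delta_pos": [35.3, -1.2, 0], "yaw": -0.62, "jaw": 100},
    {"delta_pos": [35.3, -1.2, 0], "yaw": -0.62, "jaw": 100},
    {"delta_pos": [35.3, -1.2, 0], "yaw": -0.62, "jaw": 100}
  ]
}}

```text
clock: 3.7
eef_pos: [602.2, 21.0, 231.3]
tcp_rot: [3.14, -0.001, 1.574]
contact_force: [-0.0, -0.6, -0.5]
opening: 1.0
grasp_force: 0.0
```

```bash
python3 - <<'E'
from h import *
s=r.sense();print(s['eef_pos'],s['tcp_rot'])
im,d=vision.grab_frame("wrist");cv2.imwrite("pics/w1.png",im[:,:,::-1])
T=np.array(vision.calibration("wrist")["extrinsics"]);print(T.round(2).tolist())
for t in "glue tin jar plane tool_tray sanding_block".split():
    l=vision.cut_out("wrist",t)
    if not l: print(t,"none");continue
    P=region_pts("wrist",l[0]["region"],d)
    z=np.percentile(P[:,2],98)
    print(t,round(l[0]["conf"],2),np.percentile(P,2,axis=0).round(),np.percentile(P,98,axis=0).round())
    top={"glue":(60,160),"tin":(112,126),"jar":(120,140),"plane":(15,70),"tool_tray":(25,45),"sanding_block":(25,45)}[t]
    Q=P[(P[:,2]>top[0])&(P[:,2]<top[1])]
    if len(Q)>5: print("  ",[np.round(x,1) for x in cv2.minAreaRect(Q[:,:2].astype(np.float32))])
E
```

```text
[602.23736636  20.9532842  231.31433405] [ 3.13950520e+00 -1.47193568e-03  1.57446010e+00]
[[1.0, 0.0, -0.0, 601.1], [0.0, -0.96, -0.28, 90.51], [-0.0, 0.28, -0.96, 374.14], [0.0, 0.0, 0.0, 1.0]]
glue 0.67 [571. -64.  46.] [624. -16. 146.]
   [array([597. , -32.9]), array([57.5, 76.3]), np.float64(2.2)]
tin 0.88 [583.  75. 119.] [622. 131. 145.]
   [array([602.5, 103.2]), array([60.1, 42.2]), np.float64(87.2)]
jar 0.95 [571.   2.  44.] [622.  56. 130.]
   [array([596.3,  27.1]), array([57.7, 58.4]), np.float64(25.9)]
plane 0.6 [641. -77.  13.] [696.  81.  59.]
   [array([668.4, -10.1]), array([189. ,  51.9]), np.float64(85.9)]
tool_tray 0.66 [ 505. -106.    8.] [742. 159.  26.]
   [array([622.8,  24.6]), array([269.5, 238.9]), np.float64(86.0)]
sanding_block 0.74 [671.  95.   9.] [714. 140.  39.]
   [array([693.2, 118.1]), array([46.4, 44.9]), np.float64(88.6)]
```

View pics/w1.png

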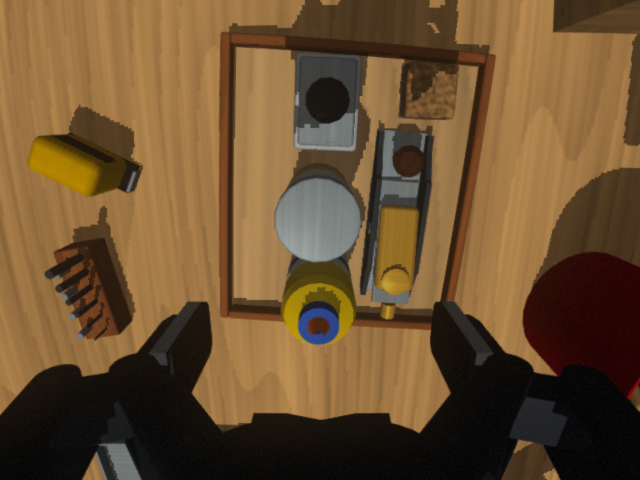

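The wrist view shows the tin (328,100), jar (318,218) and glue (320,315) in line, with the plane to their right and clear space for fingers in front. I'll grasp the glue first.

```bash
python3 -c "
from h import *
print(go(599,-40,231,1.53),go(599,-40,80,1.53))
print('place glue', go(376,-338,75,0.06,[599,-40,80,1.53]))"
```

```text
[-5.51, 0.02, 0.04, 0.04] [-5.51, 0.02, 15.14, 0.04]
place glue [-30.68, -21.07, 0.5, 1.47]
```

```bash
python3 -c "
from h import *
s=r.sense();print(s['clock'],s['eef_pos'],s['tcp_rot'],s['qvel'].round(3))
s=r.sense();print(s['clock'],s['eef_pos'],s['qpos'])"
```

```text
4.05 [598.86686135  15.08715971 231.44632806] [-3.14146616e+00  1.60583753e-04  1.56920832e+00] [ 0.     0.    -0.004  0.002 -0.001  0.003]
4.05 [598.86686135  15.08715971 231.44632806] [ 2.27736530e-02  3.12912276e-01  1.69055416e+00 -1.73426675e-04
  1.13825659e+00  2.44343770e-02]
```

>>> {"fn": "play_rows", "kwargs": {
  "steps": [
    {"delta_pos": [-4, 0, 0], "yaw": 0.04, "jaw": 100},
    {"delta_pos": [-5.5, 0, 3], "yaw": 0.04, "jaw": 100},
    {"delta_pos": [-5.5, 0, 7], "yaw": 0.04, "jaw": 100},
    {"delta_pos": [-5.5, 0, 11], "yaw": 0.04, "jaw": 100},
    {"delta_pos": [-5.5, 0, 14], "yaw": 0.04, "jaw": 100},
    {"delta_pos": [-5.5, 0, 15.1], "yaw": 0.04, "jaw": 100},
    {"delta_pos": [-5.5, 0, 15.1], "yaw": 0.04, "jaw": 100},
    {"delta_pos": [-5.5, 0, 15.1], "yaw": 0.04, "jaw": 100}
  ]
}}

```text
clock: 4.85
eef_pos: [600.3, -39.1, 81.7]
tcp_rot: [3.14, 0.0, 1.53]
contact_force: [-0.1, 0.3, 0.8]
opening: 1.0
grasp_force: 0.0
```

>>> {"fn": "play_rows", "kwargs": {
  "steps": [
    {"delta_pos": [0, 0, 0], "yaw": 0, "jaw": 60},
    {"delta_pos": [0, 0, 0], "yaw": 0, "jaw": 55},
    {"delta_pos": [0, 0, 0], "yaw": 0, "jaw": 50},
    {"delta_pos": [0, 0, 0], "yaw": 0, "jaw": 50},
    {"delta_pos": [0, 0, 0], "yaw": 0, "jaw": 50},
    {"delta_pos": [0, 0, 0], "yaw": 0, "jaw": 50},
    {"delta_pos": [0, 0, 0], "yaw": 0, "jaw": 50},
    {"delta_pos": [0, 0, 0], "yaw": 0, "jaw": 50}
  ],
  "grip_force": 40
}}

```text
clock: 5.65
eef_pos: [600.7, -38.7, 82.0]
tcp_rot: [3.139, 0.0, 1.531]
contact_force: [-0.6, -0.8, 6.6]
opening: 0.668
grasp_force: 41.9
```

```bash
python3 -c "
from h import *
s=r.sense();print(s['clock'],s['eef_pos'],s['tcp_rot'],s['opening'],s['grasp_force'],s['contact_force'])
im,d=vision.grab_frame('scene');cv2.imwrite('pics/s1.png',im[120:420,120:520,::-1])"
```

```text
5.65 [600.67505731 -38.67393091  82.02716321] [3.13880418e+00 1.57476919e-04 1.53096762e+00] 0.6675030522312917 41.89342227531597 [-0.61446146 -0.82488924  6.59498328]
```

View pics/s1.png

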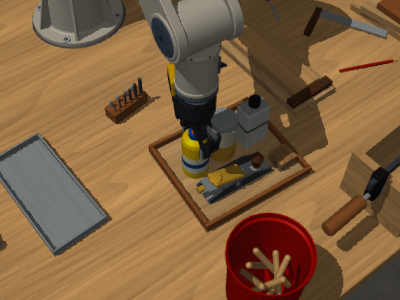

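>>> {"fn": "play_rows", "kwargs": {
  "steps": [
    {"delta_pos": [0, 0, -2], "yaw": 0, "jaw": 50},
    {"delta_pos": [0, 0, -5], "yaw": 0, "jaw": 50},
    {"delta_pos": [0, 0, -8], "yaw": 0, "jaw": 50},
    {"delta_pos": [-2, -1.4, -10], "yaw": 0, "jaw": 50},
    {"delta_pos": [-6, -4.1, -10], "yaw": 0, "jaw": 50},
    {"delta_pos": [-10, -6.9, -10], "yaw": 0, "jaw": 50},
    {"delta_pos": [-14, -9.6, -10], "yaw": 0, "jaw": 50},
    {"delta_pos": [-18, -12.4, -10], "yaw": 0, "jaw": 50}
  ]
}}

```text
clock: 6.5
eef_pos: [467.2, -214.6, 180.8]
tcp_rot: [3.141, 0.0, 1.532]
contact_force: [0.4, -0.3, -2.3]
opening: 0.667
grasp_force: 44.4
```

>>> {"fn": "play_rows", "kwargs": {
  "steps": [
    {"delta_pos": [-4, -2.7, 0], "yaw": 0.1, "jaw": 50},
    {"delta_pos": [-8, -5.5, 0], "yaw": 0.25, "jaw": 50},
    {"delta_pos": [-11, -7.5, 0], "yaw": 0.39, "jaw": 50},
    {"delta_pos": [-12.7, -8.7, 0], "yaw": 0.53, "jaw": 50},
    {"delta_pos": [-12.7, -8.7, 0], "yaw": 0.67, "jaw": 50},
    {"delta_pos": [-12.7, -8.7, 0], "yaw": 0.81, "jaw": 50},
    {"delta_pos": [-12.7, -8.7, 0], "yaw": 0.95, "jaw": 50},
    {"delta_pos": [-12.7, -8.7, 0], "yaw": 1.05, "jaw": 50}
  ]
}}

```text
clock: 7.3
eef_pos: [376.2, -336.9, 180.6]
tcp_rot: [3.141, -0.0, 0.475]
contact_force: [-0.5, -0.3, -1.8]
opening: 0.667
grasp_force: 44.3
```

>>> {"fn": "play_rows", "kwargs": {
  "steps": [
    {"delta_pos": [0, 0, 2], "yaw": 0.14, "jaw": 50},
    {"delta_pos": [0, 0, 4], "yaw": 0.28, "jaw": 50},
    {"delta_pos": [0, 0, 6], "yaw": 0.42, "jaw": 50},
    {"delta_pos": [0, 0, 8], "yaw": 0.42, "jaw": 50},
    {"delta_pos": [0, 0, 9.5], "yaw": 0.42, "jaw": 50},
    {"delta_pos": [0, 0, 9.5], "yaw": 0.42, "jaw": 50},
    {"delta_pos": [0, 0, 9.5], "yaw": 0.42, "jaw": 50},
    {"delta_pos": [0, 0, 9.5], "yaw": 0.42, "jaw": 50}
  ]
}}

```text
clock: 8.1
eef_pos: [376.9, -337.4, 86.3]
tcp_rot: [3.14, -0.001, 0.061]
contact_force: [-0.9, -0.3, -3.1]
opening: 0.668
grasp_force: 44.3
```

```bash
python3 -c "
from h import *
s=r.sense();print(s['clock'],s['eef_pos'],s['tcp_rot'],s['opening'],s['grasp_force'],s['contact_force'])
im,d=vision.grab_frame('scene');cv2.imwrite('pics/s2.png',im[200:440,40:360,::-1])"
```

```text
8.1 [ 376.90707867 -337.42617985   86.31564164] [ 3.14046449e+00 -1.11569240e-03  6.08591423e-02] 0.6675809437544687 44.2605205764994 [-0.89175564 -0.33281751 -3.11121039]
```

View pics/s2.png

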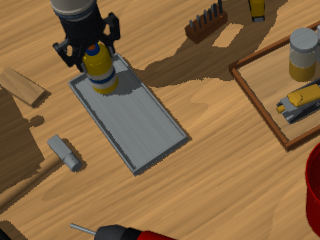

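>>> {"fn": "play_rows", "kwargs": {
  "steps": [
    {"delta_pos": [0, 0, 0.4], "yaw": 0, "jaw": 50},
    {"delta_pos": [0, 0, 0.7], "yaw": 0, "jaw": 50},
    {"delta_pos": [0, 0, 0.9], "yaw": 0, "jaw": 50},
    {"delta_pos": [0, 0, 0.9], "yaw": 0, "jaw": 50},
    {"delta_pos": [0, 0, 0.9], "yaw": 0, "jaw": 50},
    {"delta_pos": [0, 0, 0.9], "yaw": 0, "jaw": 70},
    {"delta_pos": [0, 0, 0.9], "yaw": 0, "jaw": 80},
    {"delta_pos": [0, 0, 0.9], "yaw": 0, "jaw": 90}
  ]
}}

```text
clock: 8.95
eef_pos: [376.5, -337.1, 76.3]
tcp_rot: [3.141, -0.0, 0.061]
contact_force: [-0.8, -0.3, -0.8]
opening: 0.9
grasp_force: 0.0
```

>>> {"fn": "play_rows", "kwargs": {
  "steps": [
    {"delta_pos": [0, 0, 0], "yaw": 0, "jaw": 100},
    {"delta_pos": [0, 0, 0], "yaw": 0, "jaw": 100},
    {"delta_pos": [0, 0, -3], "yaw": 0, "jaw": 100},
    {"delta_pos": [0, 0, -7], "yaw": 0, "jaw": 100},
    {"delta_pos": [0, 0, -11], "yaw": 0, "jaw": 100},
    {"delta_pos": [0, 0, -13], "yaw": 0, "jaw": 100},
    {"delta_pos": [0, 0, -13], "yaw": 0, "jaw": 100},
    {"delta_pos": [0, 0, -13], "yaw": 0, "jaw": 100}
  ]
}}

```text
clock: 9.75
eef_pos: [376.3, -336.9, 206.1]
tcp_rot: [3.141, -0.0, 0.061]
contact_force: [-0.5, 0.4, -0.4]
opening: 1.0
grasp_force: 0.0
```

```bash
python3 -c "
from h import *
s=r.sense();print(s['clock'],s['eef_pos'],s['tcp_rot'])
im,d=vision.grab_frame('scene')
l=vision.cut_out('scene','glue')[0];P=region_pts('scene',l['region'],d);print(l['conf'],np.percentile(P,[2,98],axis=0).round())
print(go(599,33,200,1.53))"
```

```text
9.75 [ 376.27972567 -336.872781    206.12754797] [ 3.14128820e+00 -3.00420078e-04  6.08204626e-02]
0.72 [[ 356. -365.    3.]
 [ 406. -306.  137.]]
[24.54, -35.51, 0.49, -1.47]
```

>>> {"fn": "play_rows", "kwargs": {
  "steps": [
    {"delta_pos": [2, -2.8, 0], "yaw": 0, "jaw": 100},
    {"delta_pos": [4.8, -6.9, 0], "yaw": 0, "jaw": 100},
    {"delta_pos": [7.6, -11, 0], "yaw": 0, "jaw": 100},
    {"delta_pos": [10.4, -15.1, 0], "yaw": 0, "jaw": 100},
    {"delta_pos": [13.2, -19.2, 0], "yaw": 0, "jaw": 100},
    {"delta_pos": [16, -23.2, 0], "yaw": 0, "jaw": 100},
    {"delta_pos": [18, -26.1, 0], "yaw": 0, "jaw": 100},
    {"delta_pos": [20, -29, 0], "yaw": 0, "jaw": 100}
  ]
}}

```text
clock: 10.65
eef_pos: [558.3, -33.4, 204.5]
tcp_rot: [-3.141, 0.003, 0.062]
contact_force: [-0.1, -0.7, -0.0]
opening: 0.994
grasp_force: 0.0
```

>>> {"fn": "play_rows", "kwargs": {
  "steps": [
    {"delta_pos": [2, -3, 0], "yaw": -0.1, "jaw": 100},
    {"delta_pos": [4, -5.8, 0], "yaw": -0.25, "jaw": 100},
    {"delta_pos": [4.5, -6.5, 0], "yaw": -0.39, "jaw": 100},
    {"delta_pos": [4.5, -6.5, 0], "yaw": -0.53, "jaw": 100},
    {"delta_pos": [4.5, -6.5, 0], "yaw": -0.67, "jaw": 100},
    {"delta_pos": [4.5, -6.5, 0], "yaw": -0.81, "jaw": 100},
    {"delta_pos": [4.5, -6.5, 0], "yaw": -0.95, "jaw": 100},
    {"delta_pos": [4.5, -6.5, 0], "yaw": -1.05, "jaw": 100}
  ]
}}

```text
clock: 11.45
eef_pos: [598.5, 32.3, 204.3]
tcp_rot: [-3.139, 0.001, 1.116]
contact_force: [0.7, -0.7, -0.2]
opening: 1.001
grasp_force: 0.0
```

>>> {"fn": "play_rows", "kwargs": {
  "steps": [
    {"delta_pos": [0, 0, 0], "yaw": -0.14, "jaw": 100},
    {"delta_pos": [0, 0, 0], "yaw": -0.28, "jaw": 100},
    {"delta_pos": [0, 0, 0], "yaw": -0.42, "jaw": 100},
    {"delta_pos": [0, 0, 0], "yaw": -0.42, "jaw": 100},
    {"delta_pos": [0, 0, 2], "yaw": -0.42, "jaw": 100},
    {"delta_pos": [0, 0, 4], "yaw": -0.42, "jaw": 100},
    {"delta_pos": [0, 0, 4], "yaw": -0.42, "jaw": 100},
    {"delta_pos": [0, 0, 4], "yaw": -0.42, "jaw": 100}
  ]
}}

```text
clock: 12.25
eef_pos: [598.9, 32.2, 165.7]
tcp_rot: [-3.14, 0.0, 1.528]
contact_force: [0.4, -0.2, 0.5]
opening: 0.997
grasp_force: 0.0
```

```bash
python3 -c "
from h import *
s=r.sense();print(s['clock'],s['eef_pos'],s['tcp_rot'],go(599,33,77,1.53))"
```

```text
12.25 [598.87023222  32.22407801 165.65835331] [-3.13972381e+00  1.89642563e-04  1.52837837e+00] [0.08, 0.01, 8.87, -0.0]
```

>>> {"fn": "play_rows", "kwargs": {
  "steps": [
    {"delta_pos": [0.1, 0, 3], "yaw": 0, "jaw": 100},
    {"delta_pos": [0.1, 0, 6], "yaw": 0, "jaw": 100},
    {"delta_pos": [0.1, 0, 8.9], "yaw": 0, "jaw": 100},
    {"delta_pos": [0.1, 0, 8.9], "yaw": 0, "jaw": 100},
    {"delta_pos": [0.1, 0, 8.9], "yaw": 0, "jaw": 100},
    {"delta_pos": [0.1, 0, 8.9], "yaw": 0, "jaw": 70},
    {"delta_pos": [0.1, 0, 8.9], "yaw": 0, "jaw": 60},
    {"delta_pos": [0.1, 0, 8.9], "yaw": 0, "jaw": 50}
  ],
  "grip_force": 50
}}

```text
clock: 13.05
eef_pos: [600.5, 33.3, 79.3]
tcp_rot: [3.139, -0.0, 1.531]
contact_force: [-2.3, -0.7, 7.2]
opening: 0.666
grasp_force: 52.1
```

>>> {"fn": "play_rows", "kwargs": {
  "steps": [
    {"delta_pos": [0, 0, 0], "yaw": 0, "jaw": 50},
    {"delta_pos": [0, 0, 0], "yaw": 0, "jaw": 50},
    {"delta_pos": [0, 0, 0], "yaw": 0, "jaw": 50},
    {"delta_pos": [0, 0, 0], "yaw": 0, "jaw": 50},
    {"delta_pos": [0, 0, -2], "yaw": 0, "jaw": 50},
    {"delta_pos": [0, 0, -5], "yaw": 0, "jaw": 50},
    {"delta_pos": [0, 0, -8], "yaw": 0, "jaw": 50},
    {"delta_pos": [0, 0, -10], "yaw": 0, "jaw": 50}
  ]
}}

```text
clock: 13.85
eef_pos: [600.2, 33.3, 180.3]
tcp_rot: [3.139, -0.0, 1.531]
contact_force: [0.4, 0.7, -3.0]
opening: 0.669
grasp_force: 54.2
```

>>> {"fn": "play_rows", "kwargs": {
  "steps": [
    {"delta_pos": [-3, -1, 0], "yaw": 0, "jaw": 50},
    {"delta_pos": [-7, -2.3, 0], "yaw": 0, "jaw": 50},
    {"delta_pos": [-11, -3.6, 0], "yaw": 0, "jaw": 50},
    {"delta_pos": [-15, -5, 0], "yaw": 0, "jaw": 50},
    {"delta_pos": [-19, -6.3, 0], "yaw": 0, "jaw": 50},
    {"delta_pos": [-23, -7.6, 0], "yaw": 0, "jaw": 50},
    {"delta_pos": [-26, -8.6, 0], "yaw": 0, "jaw": 50},
    {"delta_pos": [-28, -9.2, 0], "yaw": 0, "jaw": 50}
  ]
}}

```text
clock: 14.65
eef_pos: [495.2, -244.9, 178.2]
tcp_rot: [3.141, 0.001, 1.529]
contact_force: [1.0, 0.2, -2.5]
opening: 0.667
grasp_force: 54.2
```

>>> {"fn": "play_rows", "kwargs": {
  "steps": [
    {"delta_pos": [-3, -1, 0], "yaw": 0.1, "jaw": 50},
    {"delta_pos": [-6, -2, 0], "yaw": 0.25, "jaw": 50},
    {"delta_pos": [-8, -2.7, 0], "yaw": 0.39, "jaw": 50},
    {"delta_pos": [-9, -3, 0], "yaw": 0.53, "jaw": 50},
    {"delta_pos": [-9, -3, 0], "yaw": 0.67, "jaw": 50},
    {"delta_pos": [-9, -3, 0], "yaw": 0.81, "jaw": 50},
    {"delta_pos": [-9, -3, 0], "yaw": 0.95, "jaw": 50},
    {"delta_pos": [-9, -3, 0], "yaw": 1.05, "jaw": 50}
  ]
}}

```text
clock: 15.45
eef_pos: [462.7, -331.6, 178.1]
tcp_rot: [3.141, -0.0, 0.475]
contact_force: [-0.0, 0.7, -3.1]
opening: 0.666
grasp_force: 54.3
```

>>> {"fn": "play_rows", "kwargs": {
  "steps": [
    {"delta_pos": [0, 0, 2], "yaw": 0.14, "jaw": 50},
    {"delta_pos": [0, 0, 4], "yaw": 0.28, "jaw": 50},
    {"delta_pos": [0, 0, 6], "yaw": 0.42, "jaw": 50},
    {"delta_pos": [0, 0, 8], "yaw": 0.42, "jaw": 50},
    {"delta_pos": [0, 0, 9.5], "yaw": 0.42, "jaw": 50},
    {"delta_pos": [0, 0, 9.5], "yaw": 0.42, "jaw": 50},
    {"delta_pos": [0, 0, 9.5], "yaw": 0.42, "jaw": 50},
    {"delta_pos": [0, 0, 9.5], "yaw": 0.42, "jaw": 50}
  ]
}}

```text
clock: 16.25
eef_pos: [463.4, -332.0, 83.4]
tcp_rot: [3.14, -0.001, 0.061]
contact_force: [-0.1, 1.0, -1.7]
opening: 0.669
grasp_force: 54.3
```

```bash
python3 -c "
from h import *
s=r.sense();print(s['clock'],s['eef_pos'],s['tcp_rot'],s['opening'],s['grasp_force'],s['contact_force'])
im,d=vision.grab_frame('scene')
for t in ('jar','glue'):
  l=vision.cut_out('scene',t)[0];P=region_pts('scene',l['region'],d);print(t,l['conf'],np.percentile(P,[2,98],axis=0).round())"
```

```text
16.25 [ 463.35652467 -332.04323466   83.39837685] [ 3.14049581e+00 -1.33755041e-03  6.09770895e-02] 0.6691132746030352 54.281301498413086 [-0.07033888  0.97308169 -1.68890201]
jar 0.61 [[ 461. -358.   24.]
 [ 493. -308.  135.]]
glue 0.62 [[ 341. -399.   -0.]
 [ 603. -265.   22.]]
```

>>> {"fn": "play_rows", "kwargs": {
  "steps": [
    {"delta_pos": [0, 0, 0.4], "yaw": 0, "jaw": 50},
    {"delta_pos": [0, 0, 0.7], "yaw": 0, "jaw": 50},
    {"delta_pos": [0, 0, 0.9], "yaw": 0, "jaw": 50},
    {"delta_pos": [0, 0, 0.9], "yaw": 0, "jaw": 50},
    {"delta_pos": [0, 0, 0.9], "yaw": 0, "jaw": 50},
    {"delta_pos": [0, 0, 0.9], "yaw": 0, "jaw": 70},
    {"delta_pos": [0, 0, 0.9], "yaw": 0, "jaw": 80},
    {"delta_pos": [0, 0, 0.9], "yaw": 0, "jaw": 90}
  ]
}}

```text
clock: 17.2
eef_pos: [462.8, -331.6, 73.2]
tcp_rot: [3.142, -0.0, 0.061]
contact_force: [0.4, -0.8, -0.6]
opening: 0.901
grasp_force: 0.0
```

>>> {"fn": "play_rows", "kwargs": {
  "steps": [
    {"delta_pos": [0, 0, 0], "yaw": 0, "jaw": 100},
    {"delta_pos": [0, 0, 0], "yaw": 0, "jaw": 100},
    {"delta_pos": [0, 0, -3], "yaw": 0, "jaw": 100},
    {"delta_pos": [0, 0, -7], "yaw": 0, "jaw": 100},
    {"delta_pos": [0, 0, -11], "yaw": 0, "jaw": 100},
    {"delta_pos": [0, 0, -13], "yaw": 0, "jaw": 100},
    {"delta_pos": [0, 0, -13], "yaw": 0, "jaw": 100},
    {"delta_pos": [0, 0, -13], "yaw": 0, "jaw": 100}
  ]
}}

```text
clock: 18.0
eef_pos: [462.6, -331.5, 203.1]
tcp_rot: [3.141, -0.0, 0.061]
contact_force: [0.3, -0.5, -0.6]
opening: 1.002
grasp_force: 0.0
```

>>> {"fn": "play_rows", "kwargs": {
  "steps": [
    {"delta_pos": [1, -2.6, 0], "yaw": 0, "jaw": 100},
    {"delta_pos": [2.8, -7.2, 0], "yaw": 0, "jaw": 100},
    {"delta_pos": [4.5, -11.6, 0], "yaw": 0, "jaw": 100},
    {"delta_pos": [6.2, -16, 0], "yaw": 0, "jaw": 100},
    {"delta_pos": [7.9, -20.4, 0], "yaw": 0, "jaw": 100},
    {"delta_pos": [9.6, -24.8, 0], "yaw": 0, "jaw": 100},
    {"delta_pos": [10.8, -28, 0], "yaw": 0, "jaw": 100},
    {"delta_pos": [11.7, -30.1, 0], "yaw": 0, "jaw": 100}
  ]
}}

```text
clock: 18.8
eef_pos: [560.5, -21.4, 201.3]
tcp_rot: [-3.141, 0.003, 0.063]
contact_force: [0.2, -0.7, 0.4]
opening: 1.001
grasp_force: 0.0
```

>>> {"fn": "play_rows", "kwargs": {
  "steps": [
    {"delta_pos": [1, -2.6, 0], "yaw": -0.1, "jaw": 100},
    {"delta_pos": [2.5, -6.5, 0], "yaw": -0.25, "jaw": 100},
    {"delta_pos": [4, -10.4, 0], "yaw": -0.39, "jaw": 100},
    {"delta_pos": [5, -13, 0], "yaw": -0.53, "jaw": 100},
    {"delta_pos": [5, -13, 0], "yaw": -0.67, "jaw": 100},
    {"delta_pos": [5, -13, 0], "yaw": -0.81, "jaw": 100},
    {"delta_pos": [5, -13, 0], "yaw": -0.95, "jaw": 100},
    {"delta_pos": [5, -13, 0], "yaw": -1.05, "jaw": 100}
  ]
}}

```text
clock: 19.6
eef_pos: [602.0, 108.8, 200.9]
tcp_rot: [-3.139, 0.002, 1.117]
contact_force: [-0.5, 0.5, 0.2]
opening: 1.0
grasp_force: 0.0
```

>>> {"fn": "play_rows", "kwargs": {
  "steps": [
    {"delta_pos": [0, 0, 0], "yaw": -0.14, "jaw": 100},
    {"delta_pos": [0, 0, 0], "yaw": -0.28, "jaw": 100},
    {"delta_pos": [0, 0, 0], "yaw": -0.42, "jaw": 100},
    {"delta_pos": [0, 0, 0], "yaw": -0.42, "jaw": 100},
    {"delta_pos": [0, 0, 0], "yaw": -0.42, "jaw": 100},
    {"delta_pos": [0, 0, 0], "yaw": -0.42, "jaw": 100},
    {"delta_pos": [0, 0, 0], "yaw": -0.42, "jaw": 100},
    {"delta_pos": [0, 0, 0], "yaw": -0.42, "jaw": 100}
  ]
}}

```text
clock: 20.4
eef_pos: [603.1, 108.8, 203.2]
tcp_rot: [-3.141, 0.0, 1.53]
contact_force: [0.7, 0.4, -0.6]
opening: 1.001
grasp_force: 0.0
```

```bash
python3 -c "
from h import *
s=r.sense();print(s['clock'],s['eef_pos'],s['tcp_rot'])
im,d=vision.grab_frame('wrist')
for t in ('tin','plane'):
  l=vision.cut_out('wrist',t)
  if not l: continue
  P=region_pts('wrist',l[0]['region'],d);print(t,l[0]['conf'],np.percentile(P,[2,98],axis=0).round())
  Q=P[(P[:,2]>112)&(P[:,2]<126)] if t=='tin' else P[P[:,2]>15]
  if len(Q): print(cv2.minAreaRect(Q[:,:2].astype(np.float32)))
print(go(604,108,78,1.525))
im,d=vision.grab_frame('scene')
for t in ('jar','glue'):
  l=vision.cut_out('scene',t)[0];P=region_pts('scene',l['region'],d);print(t,l['conf'],np.percentile(P,[2,98],axis=0).round())
"
```

```text
20.4 [603.13059229 108.7882355  203.17975154] [-3.14145304e+00  4.22439952e-05  1.52971546e+00]
tin 0.62 [[586.  83.  31.]
 [626. 139. 145.]]
((605.9530029296875, 108.77447509765625), (59.915283203125, 42.14898681640625), 87.6922378540039)
plane 0.88 [[647. -70.  13.]
 [700.  89.  59.]]
((672.4848022460938, -7.38079833984375), (197.7202606201172, 51.198692321777344), 86.38472747802734)
[-0.08, 0.08, 12.54, 0.01]
jar 0.69 [[ 440. -359.    9.]
 [ 493. -305.  127.]]
glue 0.71 [[ 277. -365.    0.]
 [ 435. -307.  139.]]
```

>>> {"fn": "play_rows", "kwargs": {
  "steps": [
    {"delta_pos": [0, 0.2, 4], "yaw": 0, "jaw": 100},
    {"delta_pos": [0, 0.2, 8], "yaw": 0, "jaw": 100},
    {"delta_pos": [0, 0.2, 11.5], "yaw": 0, "jaw": 100},
    {"delta_pos": [0, 0.2, 12.6], "yaw": 0, "jaw": 100},
    {"delta_pos": [0, 0.2, 12.6], "yaw": 0, "jaw": 100},
    {"delta_pos": [0, 0.2, 12.6], "yaw": 0, "jaw": 70},
    {"delta_pos": [0, 0.2, 12.6], "yaw": 0, "jaw": 50},
    {"delta_pos": [0, 0.2, 12.6], "yaw": 0, "jaw": 35}
  ]
}}

```text
clock: 21.5
eef_pos: [606.3, 108.9, 79.0]
tcp_rot: [3.139, -0.001, 1.531]
contact_force: [0.5, -0.6, 0.1]
opening: 0.514
grasp_force: 0.0
```

>>> {"fn": "play_rows", "kwargs": {
  "steps": [
    {"delta_pos": [0, 0, 0], "yaw": 0, "jaw": 35},
    {"delta_pos": [0, 0, 0], "yaw": 0, "jaw": 35},
    {"delta_pos": [0, 0, 0], "yaw": 0, "jaw": 35},
    {"delta_pos": [0, 0, 0], "yaw": 0, "jaw": 35},
    {"delta_pos": [0, 0, -2], "yaw": 0, "jaw": 35},
    {"delta_pos": [0, 0, -5], "yaw": 0, "jaw": 35},
    {"delta_pos": [0, 0, -8], "yaw": 0, "jaw": 35},
    {"delta_pos": [0, 0, -10], "yaw": 0, "jaw": 35}
  ]
}}

```text
clock: 22.3
eef_pos: [605.8, 108.8, 180.0]
tcp_rot: [3.139, -0.001, 1.531]
contact_force: [0.9, -0.1, -3.3]
opening: 0.489
grasp_force: 51.8
```

>>> {"fn": "play_rows", "kwargs": {
  "steps": [
    {"delta_pos": [-3, -0.3, 0], "yaw": 0, "jaw": 35},
    {"delta_pos": [-7, -0.7, 0], "yaw": 0, "jaw": 35},
    {"delta_pos": [-11, -1.1, 0], "yaw": 0, "jaw": 35},
    {"delta_pos": [-15, -1.5, 0], "yaw": 0, "jaw": 35},
    {"delta_pos": [-19, -1.8, 0], "yaw": 0, "jaw": 35},
    {"delta_pos": [-23, -2.2, 0], "yaw": 0, "jaw": 35},
    {"delta_pos": [-26, -2.5, 0], "yaw": 0, "jaw": 35},
    {"delta_pos": [-28, -2.7, 0], "yaw": 0, "jaw": 35}
  ]
}}

```text
clock: 23.1
eef_pos: [566.4, -172.2, 177.8]
tcp_rot: [3.141, 0.0, 1.529]
contact_force: [0.4, 0.7, -2.6]
opening: 0.486
grasp_force: 51.8
```

>>> {"fn": "play_rows", "kwargs": {
  "steps": [
    {"delta_pos": [-3, -0.3, 0], "yaw": 0.1, "jaw": 35},
    {"delta_pos": [-7, -0.7, 0], "yaw": 0.25, "jaw": 35},
    {"delta_pos": [-11, -1, 0], "yaw": 0.39, "jaw": 35},
    {"delta_pos": [-14, -1.3, 0], "yaw": 0.53, "jaw": 35},
    {"delta_pos": [-15.8, -1.4, 0], "yaw": 0.67, "jaw": 35},
    {"delta_pos": [-15.8, -1.4, 0], "yaw": 0.81, "jaw": 35},
    {"delta_pos": [-15.8, -1.4, 0], "yaw": 0.95, "jaw": 35},
    {"delta_pos": [-15.8, -1.4, 0], "yaw": 1.05, "jaw": 35}
  ]
}}

```text
clock: 23.9
eef_pos: [546.4, -327.5, 177.6]
tcp_rot: [-3.142, -0.0, 0.475]
contact_force: [0.2, -0.1, -2.7]
opening: 0.488
grasp_force: 51.9
```

>>> {"fn": "play_rows", "kwargs": {
  "steps": [
    {"delta_pos": [0, 0, 2], "yaw": 0.14, "jaw": 35},
    {"delta_pos": [0, 0, 4], "yaw": 0.28, "jaw": 35},
    {"delta_pos": [0, 0, 6], "yaw": 0.42, "jaw": 35},
    {"delta_pos": [0, 0, 8], "yaw": 0.42, "jaw": 35},
    {"delta_pos": [0, 0, 9.5], "yaw": 0.42, "jaw": 35},
    {"delta_pos": [0, 0, 9.5], "yaw": 0.42, "jaw": 35},
    {"delta_pos": [0, 0, 9.5], "yaw": 0.42, "jaw": 35},
    {"delta_pos": [0, 0, 9.5], "yaw": 0.42, "jaw": 35}
  ]
}}

```text
clock: 24.7
eef_pos: [547.4, -327.7, 83.5]
tcp_rot: [3.141, -0.001, 0.061]
contact_force: [0.6, -0.5, -2.9]
opening: 0.487
grasp_force: 51.6
```

```bash
python3 -c "
from h import *
s=r.sense();print(s['clock'],s['eef_pos'],s['tcp_rot'],s['opening'],s['grasp_force'],s['contact_force'])
im,d=vision.grab_frame('scene');cv2.imwrite('pics/s3.png',im[120:420,60:460,::-1])
for t in ('tin',):
  l=vision.cut_out('scene',t)[0];P=region_pts('scene',l['region'],d);print(t,l['conf'],np.percentile(P,[2,98],axis=0).round())"
```

```text
24.7 [ 547.39610691 -327.70218774   83.45586699] [ 3.14064477e+00 -1.40286514e-03  6.10235961e-02] 0.4870952257606296 51.64475083351135 [ 0.580988   -0.46794307 -2.87343014]
tin 0.78 [[ 544. -349.   20.]
 [ 580. -306.  148.]]
```

View pics/s3.png

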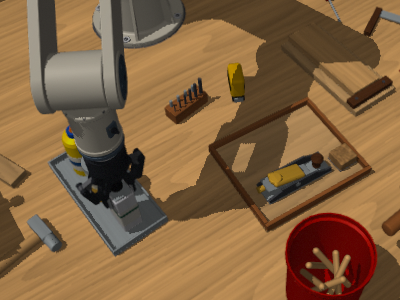

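The tin is over the far end of the tray with the glue and jar behind it, and the plane lies free in the tool tray. I'll release the tin and move above the plane.

>>> {"fn": "play_rows", "kwargs": {
  "steps": [
    {"delta_pos": [0, 0, 0.4], "yaw": 0, "jaw": 35},
    {"delta_pos": [0, 0, 0.7], "yaw": 0, "jaw": 35},
    {"delta_pos": [0, 0, 0.9], "yaw": 0, "jaw": 35},
    {"delta_pos": [0, 0, 0.9], "yaw": 0, "jaw": 35},
    {"delta_pos": [0, 0, 0.9], "yaw": 0, "jaw": 35},
    {"delta_pos": [0, 0, 0.9], "yaw": 0, "jaw": 60},
    {"delta_pos": [0, 0, 0.9], "yaw": 0, "jaw": 80},
    {"delta_pos": [0, 0, 0.9], "yaw": 0, "jaw": 90}
  ]
}}

```text
clock: 25.6
eef_pos: [546.8, -327.4, 73.3]
tcp_rot: [3.141, -0.0, 0.061]
contact_force: [-0.2, -0.0, 0.8]
opening: 0.895
grasp_force: 0.0
```

>>> {"fn": "play_rows", "kwargs": {
  "steps": [
    {"delta_pos": [0, 0, 0], "yaw": 0, "jaw": 100},
    {"delta_pos": [0, 0, 0], "yaw": 0, "jaw": 100},
    {"delta_pos": [0, 0, -3], "yaw": 0, "jaw": 100},
    {"delta_pos": [0, 0, -7], "yaw": 0, "jaw": 100},
    {"delta_pos": [0, 0, -11], "yaw": 0, "jaw": 100},
    {"delta_pos": [0, 0, -13], "yaw": 0, "jaw": 100},
    {"delta_pos": [0, 0, -13], "yaw": 0, "jaw": 100},
    {"delta_pos": [0, 0, -13], "yaw": 0, "jaw": 100}
  ]
}}

```text
clock: 26.4
eef_pos: [546.6, -327.2, 203.2]
tcp_rot: [3.141, -0.0, 0.061]
contact_force: [-0.5, 0.1, -0.1]
opening: 1.001
grasp_force: 0.0
```

>>> {"fn": "play_rows", "kwargs": {
  "steps": [
    {"delta_pos": [1, -2.2, 0], "yaw": 0, "jaw": 100},
    {"delta_pos": [2.8, -6.3, 0], "yaw": 0, "jaw": 100},
    {"delta_pos": [4.6, -10.4, 0], "yaw": 0, "jaw": 100},
    {"delta_pos": [6.4, -14.5, 0], "yaw": 0, "jaw": 100},
    {"delta_pos": [8.2, -18.6, 0], "yaw": 0, "jaw": 100},
    {"delta_pos": [10, -22.6, 0], "yaw": 0, "jaw": 100},
    {"delta_pos": [11.7, -26.4, 0], "yaw": 0, "jaw": 100},
    {"delta_pos": [12.4, -27.9, 0], "yaw": 0, "jaw": 100}
  ]
}}

```text
clock: 27.2
eef_pos: [653.4, -37.7, 201.1]
tcp_rot: [-3.14, 0.003, 0.063]
contact_force: [0.5, -0.1, -0.5]
opening: 0.996
grasp_force: 0.0
```

>>> {"fn": "play_rows", "kwargs": {
  "steps": [
    {"delta_pos": [1, -2.3, 0], "yaw": -0.1, "jaw": 100},
    {"delta_pos": [2.1, -4.7, 0], "yaw": -0.25, "jaw": 100},
    {"delta_pos": [2.1, -4.7, 0], "yaw": -0.39, "jaw": 100},
    {"delta_pos": [2.1, -4.7, 0], "yaw": -0.53, "jaw": 100},
    {"delta_pos": [2.1, -4.7, 0], "yaw": -0.67, "jaw": 100},
    {"delta_pos": [2.1, -4.7, 0], "yaw": -0.81, "jaw": 100},
    {"delta_pos": [2.1, -4.7, 0], "yaw": -0.95, "jaw": 100},
    {"delta_pos": [2.1, -4.7, 0], "yaw": -1.05, "jaw": 100}
  ]
}}

```text
clock: 28.0
eef_pos: [670.6, 6.2, 201.4]
tcp_rot: [-3.139, 0.002, 1.116]
contact_force: [-1.0, -0.8, -0.2]
opening: 0.998
grasp_force: 0.0
```

>>> {"fn": "play_rows", "kwargs": {
  "steps": [
    {"delta_pos": [0, 0, 0], "yaw": -0.14, "jaw": 100},
    {"delta_pos": [0, 0, 0], "yaw": -0.28, "jaw": 100},
    {"delta_pos": [0, 0, 0], "yaw": -0.42, "jaw": 100},
    {"delta_pos": [0, 0, 0], "yaw": -0.42, "jaw": 100},
    {"delta_pos": [0, 0, 0], "yaw": -0.42, "jaw": 100},
    {"delta_pos": [0, 0, 0], "yaw": -0.42, "jaw": 100},
    {"delta_pos": [0, 0, 0], "yaw": -0.42, "jaw": 100},
    {"delta_pos": [0, 0, 0], "yaw": -0.42, "jaw": 100}
  ]
}}

```text
clock: 28.8
eef_pos: [671.6, 6.9, 203.2]
tcp_rot: [-3.141, 0.0, 1.53]
contact_force: [-0.2, -0.5, -0.0]
opening: 1.005
grasp_force: 0.0
```

```bash
python3 - <<'E'
from h import *
s=r.sense();print(s['clock'],s['eef_pos'],s['tcp_rot'])
for cam in('wrist','top'):
  im,d=vision.grab_frame(cam)
  if cam=='wrist': cv2.imwrite('pics/w2.png',im[:,:,::-1])
  for t in ('plane','tin','jar','glue','planing_board'):
    l=vision.cut_out(cam,t)
    if not l: print(cam,t,None);continue
    P=region_pts(cam,l[0]['region'],d);print(cam,t,round(l[0]['conf'],2),np.percentile(P,[2,98],axis=0).round().tolist(),[np.round(x['uv']) for x in vision.landmark_of(cam,t)[:1]])
    if t=='plane':
      Q=P[P[:,2]>20];print(cv2.minAreaRect(Q[:,:2].astype(np.float32)))
    if t=='planing_board':
      Q=P[(P[:,2]>35)&(P[:,2]<43)]
      if len(Q)>50: print('pine',cv2.minAreaRect(Q[:,:2].astype(np.float32)))
E
```

```text
28.8 [671.56790499   6.87535521 203.17516122] [-3.14144716e+00  3.22370870e-05  1.52970155e+00]
wrist plane 0.65 [[375.0, -325.0, 3.0], [436.0, -270.0, 21.0]] [array([322., 205.])]
((520.8460083007812, -149.22425842285156), (361.2572937011719, 35.2308464050293), 49.981842041015625)
wrist tin None
wrist jar 0.61 [[370.0, -322.0, 6.0], [399.0, -308.0, 21.0]] []
wrist glue 0.72 [[369.0, -322.0, 6.0], [399.0, -308.0, 21.0]] []
wrist planing_board None
top plane 0.22 [[349.0, -358.0, 10.0], [402.0, -308.0, 139.0]] []
((374.4336242675781, -334.1090087890625), (55.374061584472656, 55.3444938659668), 72.23592376708984)
top tin 0.58 [[516.0, -345.0, 9.0], [572.0, -304.0, 141.0]] [array([474., 265.])]
top jar 0.96 [[434.0, -354.0, 12.0], [487.0, -302.0, 127.0]] [array([478., 303.])]
top glue 0.67 [[349.0, -356.0, 16.0], [400.0, -308.0, 139.0]] [array([479., 344.])]
top planing_board 0.81 [[343.0, 243.0, 15.0], [612.0, 365.0, 41.0]] [array([178., 278.])]
pine ((478.6649169921875, 333.5530700683594), (115.0858154296875, 278.7291259765625), 74.3557357788086)
```

View pics/w2.png

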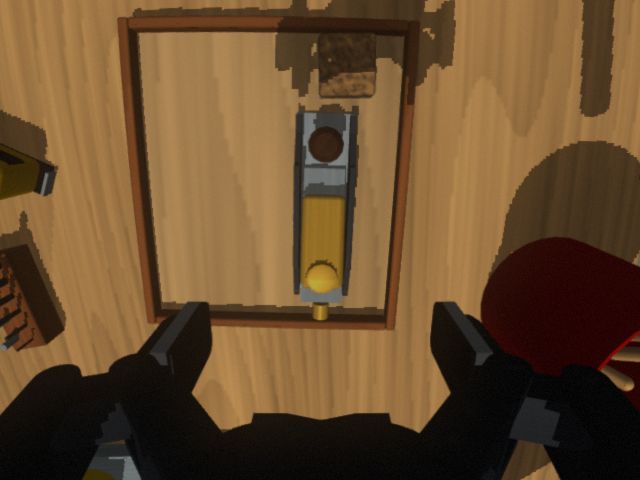

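The wrist view shows the plane aligned in the frame, toe end at (327,110) and heel adjuster at (320,312), with the cheeks at columns ~296 and ~352.

```bash
python3 - <<'E'
from h import *
im,d=vision.grab_frame('wrist')
for row in (200,230,260):
    for u in range(290,365,2):
        pass
v,u=np.mgrid[60:330,250:400];v=v.ravel();u=u.ravel();P=world('wrist',np.c_[u,v],d[v,u])
Q=P[(P[:,2]>28)&(P[:,2]<75)&(P[:,1]<88)&(P[:,0]<710)&(P[:,1]>-85)]
print(cv2.minAreaRect(Q[:,:2].astype(np.float32)),np.percentile(Q,[0.5,99.5],axis=0).round(1))
m=P[(P[:,2]>28)&(P[:,1]>-30)&(P[:,1]<30)&(P[:,0]<710)]
for y in range(-30,30,10):
    k=m[(m[:,1]>=y)&(m[:,1]<y+10)];print(y,np.percentile(k[:,0],[1,99]).round(1))
c=vision.calibration('wrist');print('lm z9', [world('wrist',[[322,205]],[z]).round() for z in (350,360,370)])
# board
for cam in('top','scene'):
    d=np.load(cam+'0.npy');v,u=np.mgrid[0:480,0:640];P=world(cam,np.c_[u.ravel(),v.ravel()],d.ravel())
    P=P[(d.ravel()>0)]
    B=P[(P[:,0]>320)&(P[:,0]<640)&(P[:,1]>220)&(P[:,1]<380)]
    pine=B[(B[:,2]>32)&(B[:,2]<46)]
    stop=B[(B[:,2]>26)&(B[:,2]<36)&(B[:,0]>570)]
    print(cam,'pine',cv2.minAreaRect(pine[:,:2].astype(np.float32)))
    for x in range(340,600,40):
        k=pine[(pine[:,0]>=x)&(pine[:,0]<x+40)]
        if len(k)>20: print(x,np.percentile(k[:,1],[1,99]).round(1),len(k),np.median(k[:,2]).round(1))
    print(np.percentile(pine[:,0],[0.5,99.5]),stop.mean(0))
E
```

```text
((672.7896728515625, -1.5732192993164062), (163.33041381835938, 51.63636779785156), 86.79389190673828) [[646.1 -80.6  28.5]
 [700.8  77.2  60.5]]
-30 [646.9 695.4]
-20 [647.4 696.4]
-10 [648.1 697.4]
0 [648.4 698.4]
10 [649.3 698.6]
20 [649.7 699.6]
lm z9 [array([[673.,   9.,   2.]]), array([[673.,   7.,  -8.]]), array([[673.,   5., -18.]])]
top pine ((469.91387939453125, 301.1073303222656), (270.0343933105469, 128.6288299560547), 0.09972155094146729)
340 [256.6 340.4] 859 38.0
380 [256.8 341.8] 858 38.0
420 [259.  341.8] 821 38.1
460 [259.1 342.2] 806 38.2
500 [259.5 344. ] 799 37.8
540 [260.  344.7] 779 38.0
580 [238.1 364.2] 366 33.2
[336.62507919 603.37895964] [592.42832773 300.87378368  32.09166325]
scene pine ((471.5733642578125, 301.85418701171875), (130.42672729492188, 272.4853820800781), 89.93433380126953)
340 [257.1 342.9] 366 37.8
380 [258.4 342.4] 380 38.3
420 [258.3 341.2] 379 38.6
460 [259.2 342.9] 412 38.5
500 [259.2 342.5] 421 38.6
540 [259.4 343.8] 448 38.7
580 [240.  365.3] 312 34.1
[337.83575176 605.1031695 ] [593.13491119 300.27144442  32.38382695]
```

>>> {"fn": "play_rows", "kwargs": {
  "steps": [
    {"delta_pos": [-0.4, 0.2, 3], "yaw": 0.02, "jaw": 80},
    {"delta_pos": [-0.4, 0.2, 7], "yaw": 0.02, "jaw": 80},
    {"delta_pos": [-0.4, 0.2, 11], "yaw": 0.02, "jaw": 80},
    {"delta_pos": [-0.4, 0.2, 15], "yaw": 0.02, "jaw": 80},
    {"delta_pos": [-0.4, 0.2, 17.5], "yaw": 0.02, "jaw": 80},
    {"delta_pos": [-0.4, 0.2, 18.6], "yaw": 0.02, "jaw": 80},
    {"delta_pos": [-0.4, 0.2, 18.9], "yaw": 0.02, "jaw": 80},
    {"delta_pos": [-0.4, 0.2, 18.9], "yaw": 0.02, "jaw": 80}
  ],
  "grip_force": 70
}}

```text
clock: 30.65
eef_pos: [674.1, 2.8, 15.0]
tcp_rot: [3.141, -0.0, 1.511]
contact_force: [-0.3, -0.4, -0.4]
opening: 0.805
grasp_force: 0.0
```

>>> {"fn": "play_rows", "kwargs": {
  "steps": [
    {"delta_pos": [0, 0, 0], "yaw": 0, "jaw": 65},
    {"delta_pos": [0, 0, 0], "yaw": 0, "jaw": 55},
    {"delta_pos": [0, 0, 0], "yaw": 0, "jaw": 45},
    {"delta_pos": [0, 0, 0], "yaw": 0, "jaw": 40},
    {"delta_pos": [0, 0, 0], "yaw": 0, "jaw": 40},
    {"delta_pos": [0, 0, 0], "yaw": 0, "jaw": 40},
    {"delta_pos": [0, 0, 0], "yaw": 0, "jaw": 40},
    {"delta_pos": [0, 0, 0], "yaw": 0, "jaw": 40}
  ]
}}

```text
clock: 31.45
eef_pos: [674.5, 2.9, 16.3]
tcp_rot: [3.139, -0.0, 1.511]
contact_force: [-1.2, -0.2, 5.6]
opening: 0.57
grasp_force: 74.8
```

>>> {"fn": "play_rows", "kwargs": {
  "steps": [
    {"delta_pos": [0, 0, -1], "yaw": 0, "jaw": 40},
    {"delta_pos": [0, 0, -3], "yaw": 0, "jaw": 40},
    {"delta_pos": [0, 0, -6], "yaw": 0, "jaw": 40},
    {"delta_pos": [0, 0, -10], "yaw": 0, "jaw": 40},
    {"delta_pos": [0, 0, -13], "yaw": 0, "jaw": 40},
    {"delta_pos": [0, 0, -13], "yaw": 0, "jaw": 40},
    {"delta_pos": [0, 0, -13], "yaw": 0, "jaw": 40},
    {"delta_pos": [0, 0, -13], "yaw": 0, "jaw": 40}
  ]
}}

```text
clock: 32.25
eef_pos: [671.8, 2.8, 142.2]
tcp_rot: [-3.138, 0.0, 1.511]
contact_force: [-0.7, -0.3, -6.7]
opening: 0.571
grasp_force: 74.3
```

```bash
python3 - <<'E'
from h import *
s=r.sense();print(s['clock'],s['eef_pos'],s['tcp_rot'],s['opening'],s['grasp_force'],s['contact_force'],s['wrist_torque'])
im,d=vision.grab_frame('scene');cv2.imwrite('pics/s4.png',im[120:420,160:560,::-1])
print(go(427,300,142,0.017-0.02))
E
```

```text
32.25 [671.80645986   2.83468793 142.17133291] [-3.13806381e+00  2.20124205e-04  1.51082219e+00] 0.5710726905558993 74.25083711743355 [-0.70463449 -0.26644329 -6.72530748] [-0.01013171  0.03788497  0.02271148]
[28.19, -26.22, -0.01, 1.51]
```

View pics/s4.png

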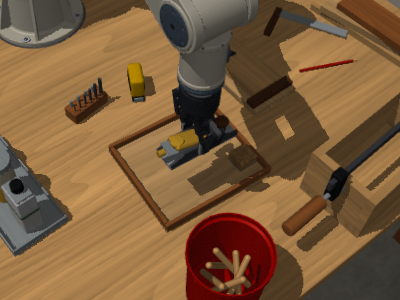

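>>> {"fn": "play_rows", "kwargs": {
  "steps": [
    {"delta_pos": [2, -1.9, 0], "yaw": 0, "jaw": 40},
    {"delta_pos": [4.9, -4.6, 0], "yaw": 0, "jaw": 40},
    {"delta_pos": [7.8, -7.2, 0], "yaw": 0, "jaw": 40},
    {"delta_pos": [10.7, -9.9, 0], "yaw": 0, "jaw": 40},
    {"delta_pos": [13.6, -12.6, 0], "yaw": 0, "jaw": 40},
    {"delta_pos": [16.5, -15.3, 0], "yaw": 0, "jaw": 40},
    {"delta_pos": [18.8, -17.5, 0], "yaw": 0, "jaw": 40},
    {"delta_pos": [20, -18.6, 0], "yaw": 0, "jaw": 40}
  ]
}}

```text
clock: 33.1
eef_pos: [497.0, 214.8, 142.8]
tcp_rot: [-3.138, 0.001, 1.512]
contact_force: [0.2, -0.5, -6.6]
opening: 0.568
grasp_force: 74.6
```

>>> {"fn": "play_rows", "kwargs": {
  "steps": [
    {"delta_pos": [2, -1.9, 0], "yaw": 0.1, "jaw": 40},
    {"delta_pos": [4.5, -4.2, 0], "yaw": 0.25, "jaw": 40},
    {"delta_pos": [7, -6.5, 0], "yaw": 0.39, "jaw": 40},
    {"delta_pos": [8.2, -7.6, 0], "yaw": 0.53, "jaw": 40},
    {"delta_pos": [8.2, -7.6, 0], "yaw": 0.67, "jaw": 40},
    {"delta_pos": [8.2, -7.6, 0], "yaw": 0.81, "jaw": 40},
    {"delta_pos": [8.2, -7.6, 0], "yaw": 0.95, "jaw": 40},
    {"delta_pos": [8.2, -7.6, 0], "yaw": 1.05, "jaw": 40}
  ]
}}

```text
clock: 33.9
eef_pos: [428.6, 299.6, 143.2]
tcp_rot: [3.141, 0.002, 0.455]
contact_force: [0.5, -0.9, -6.6]
opening: 0.568
grasp_force: 74.6
```

>>> {"fn": "play_rows", "kwargs": {
  "steps": [
    {"delta_pos": [0, 0, 1], "yaw": 0.12, "jaw": 40},
    {"delta_pos": [0, 0, 2], "yaw": 0.24, "jaw": 40},
    {"delta_pos": [0, 0, 3], "yaw": 0.36, "jaw": 40},
    {"delta_pos": [0, 0, 4], "yaw": 0.44, "jaw": 40},
    {"delta_pos": [0, 0, 5], "yaw": 0.44, "jaw": 40},
    {"delta_pos": [0, 0, 6], "yaw": 0.44, "jaw": 40},
    {"delta_pos": [0, 0, 6], "yaw": 0.44, "jaw": 40},
    {"delta_pos": [0, 0, 6], "yaw": 0.44, "jaw": 40}
  ]
}}

```text
clock: 34.7
eef_pos: [428.8, 299.9, 84.0]
tcp_rot: [3.141, 0.001, 0.022]
contact_force: [-0.1, 0.1, -5.9]
opening: 0.567
grasp_force: 74.5
```

```bash
python3 - <<'E'
from h import *
s=r.sense();print(s['clock'],s['eef_pos'],s['tcp_rot'],s['opening'],s['grasp_force'],s['contact_force'])
for cam in('wrist','scene'):
  im,d=vision.grab_frame(cam);cv2.imwrite(f'pics/p_{cam}.png',im[:,:,::-1])
  l=vision.cut_out(cam,'plane')
  if l:
    P=region_pts(cam,l[0]['region'],d);print(cam,l[0]['conf'],np.percentile(P,[1,99],axis=0).round(1).tolist())
E
```

```text
34.7 [428.79827953 299.9332787   83.99911314] [3.14118341e+00 5.72258986e-04 2.19311319e-02] 0.5673421724145339 74.46681752800941 [-0.0946339   0.14917919 -5.89660798]
wrist 0.72 [[403.4, 275.7, 82.8], [516.7, 324.7, 122.9]]
scene 0.94 [[349.1, 273.1, 0.3], [518.8, 407.4, 124.2]]
```

View pics/p_wrist.png

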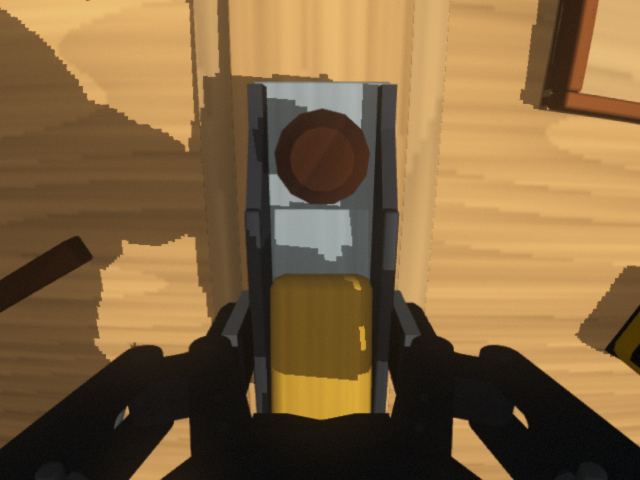

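>>> {"fn": "play_rows", "kwargs": {
  "steps": [
    {"delta_pos": [-0.4, 0, 0.8], "yaw": 0, "jaw": 40},
    {"delta_pos": [-0.8, 0, 1.6], "yaw": 0, "jaw": 40},
    {"delta_pos": [-0.8, 0, 2.3], "yaw": 0, "jaw": 40},
    {"delta_pos": [-0.8, 0, 2.8], "yaw": 0, "jaw": 40},
    {"delta_pos": [-0.8, 0, 3.2], "yaw": 0, "jaw": 40},
    {"delta_pos": [-0.8, 0, 3.5], "yaw": 0, "jaw": 40},
    {"delta_pos": [-0.8, 0, 3.7], "yaw": 0, "jaw": 40},
    {"delta_pos": [-0.8, 0, 3.7], "yaw": 0, "jaw": 40}
  ]
}}

```text
clock: 35.7
eef_pos: [420.9, 299.8, 47.1]
tcp_rot: [3.141, 0.0, 0.021]
contact_force: [-0.1, 0.5, -6.9]
opening: 0.572
grasp_force: 74.8
```

>>> {"fn": "play_rows", "kwargs": {
  "steps": [
    {"delta_pos": [0, 0, 0.1], "yaw": 0, "jaw": 40},
    {"delta_pos": [0, 0, 0.1], "yaw": 0, "jaw": 40},
    {"delta_pos": [0, 0, 0.1], "yaw": 0, "jaw": 40},
    {"delta_pos": [0, 0, 0.1], "yaw": 0, "jaw": 40},
    {"delta_pos": [0, 0, 0.1], "yaw": 0, "jaw": 40},
    {"delta_pos": [0, 0, 0.1], "yaw": 0, "jaw": 40},
    {"delta_pos": [0, 0, 0.1], "yaw": 0, "jaw": 40},
    {"delta_pos": [0, 0, 0.1], "yaw": 0, "jaw": 40}
  ]
}}

```text
clock: 36.5
eef_pos: [420.8, 299.9, 46.3]
tcp_rot: [3.142, -0.0, 0.021]
contact_force: [-0.4, -0.5, -7.2]
opening: 0.567
grasp_force: 74.8
```

>>> {"fn": "play_rows", "kwargs": {
  "steps": [
    {"delta_pos": [0, 0, 0.1], "yaw": 0, "jaw": 40},
    {"delta_pos": [0, 0, 0.1], "yaw": 0, "jaw": 40},
    {"delta_pos": [0, 0, 0.15], "yaw": 0, "jaw": 40},
    {"delta_pos": [0, 0, 0.15], "yaw": 0, "jaw": 40},
    {"delta_pos": [0, 0, 0.15], "yaw": 0, "jaw": 40},
    {"delta_pos": [0, 0, 0.15], "yaw": 0, "jaw": 40},
    {"delta_pos": [0, 0, 0.15], "yaw": 0, "jaw": 40},
    {"delta_pos": [0, 0, 0.15], "yaw": 0, "jaw": 40}
  ]
}}

```text
clock: 37.3
eef_pos: [420.9, 300.0, 45.3]
tcp_rot: [-3.141, -0.0, 0.021]
contact_force: [-2.9, -0.7, 6.7]
opening: 0.568
grasp_force: 75.9
```

>>> {"fn": "play_rows", "kwargs": {
  "steps": [
    {"delta_pos": [0, 0, 0.1], "yaw": 0, "jaw": 40},
    {"delta_pos": [0, 0, 0.1], "yaw": 0, "jaw": 40},
    {"delta_pos": [0, 0, 0.1], "yaw": 0, "jaw": 40},
    {"delta_pos": [0, 0, 0.1], "yaw": 0, "jaw": 40},
    {"delta_pos": [0, 0, 0.1], "yaw": 0, "jaw": 40},
    {"delta_pos": [0, 0, 0.1], "yaw": 0, "jaw": 40},
    {"delta_pos": [0, 0, 0.1], "yaw": 0, "jaw": 40},
    {"delta_pos": [0, 0, 0.1], "yaw": 0, "jaw": 40}
  ]
}}

```text
clock: 38.1
eef_pos: [421.0, 300.0, 45.3]
tcp_rot: [-3.141, -0.0, 0.021]
contact_force: [-7.4, -3.8, 20.3]
opening: 0.57
grasp_force: 77.9
```

Contact with the board is made, so I'll ease back 1 mm, release and retreat.

>>> {"fn": "play_rows", "kwargs": {
  "steps": [
    {"delta_pos": [0, 0, -0.1], "yaw": 0, "jaw": 40},
    {"delta_pos": [0, 0, -0.1], "yaw": 0, "jaw": 40},
    {"delta_pos": [0, 0, -0.1], "yaw": 0, "jaw": 62},
    {"delta_pos": [0, 0, -0.1], "yaw": 0, "jaw": 70},
    {"delta_pos": [0, 0, -0.1], "yaw": 0, "jaw": 80},
    {"delta_pos": [0, 0, -0.1], "yaw": 0, "jaw": 90},
    {"delta_pos": [0, 0, -0.1], "yaw": 0, "jaw": 90},
    {"delta_pos": [0, 0, -0.1], "yaw": 0, "jaw": 90}
  ]
}}

```text
clock: 38.9
eef_pos: [420.9, 299.9, 44.7]
tcp_rot: [-3.142, -0.0, 0.021]
contact_force: [-0.1, -0.0, 0.3]
opening: 0.901
grasp_force: 0.0
```

>>> {"fn": "play_rows", "kwargs": {
  "steps": [
    {"delta_pos": [0, 0, -2], "yaw": 0, "jaw": 100},
    {"delta_pos": [0, 0, -5], "yaw": 0, "jaw": 100},
    {"delta_pos": [0, 0, -9], "yaw": 0, "jaw": 100},
    {"delta_pos": [0, 0, -13], "yaw": 0, "jaw": 100},
    {"delta_pos": [0, 0, -17], "yaw": 0, "jaw": 100},
    {"delta_pos": [0, 0, -17], "yaw": 0, "jaw": 100},
    {"delta_pos": [0, 0, -17], "yaw": 0, "jaw": 100},
    {"delta_pos": [0, 0, -17], "yaw": 0, "jaw": 100}
  ]
}}

```text
clock: 39.7
eef_pos: [420.1, 299.4, 213.6]
tcp_rot: [3.141, 0.002, 0.021]
contact_force: [0.1, -0.2, -0.1]
opening: 1.0
grasp_force: 0.0
```

```bash
python3 - <<'E'
from h import *
s=r.sense();print(s['clock'],s['eef_pos'],s['tcp_rot'],s['opening'],s['qpos'])
im,d=vision.grab_frame('wrist');cv2.imwrite('pics/p2.png',im[:,:,::-1])
l=vision.cut_out('wrist','plane')
if l:
    P=region_pts('wrist',l[0]['region'],d);print(l[0]['conf'],np.percentile(P,[1,99],axis=0).round(1).tolist(),cv2.minAreaRect(P[P[:,2]>55][:,:2].astype(np.float32)))
print(go(546.7,-327.5,204,0.061))
E
```

```text
39.7 [420.11676649 299.36522251 213.58130841] [3.14050856e+00 1.58505660e-03 2.08558026e-02] 0.9996009327314649 [ 6.16214638e-01  2.03711599e-01  1.88133826e+00 -9.94444122e-06
  1.05846311e+00  2.16615919e+00]
0.69 [[341.9, 274.8, 42.8], [507.3, 324.1, 88.8]] ((420.8133544921875, 298.9613342285156), (171.53648376464844, 50.828651428222656), 1.059613823890686)
[11.36, 62.93, 0.92, -0.04]
```

View pics/p2.png

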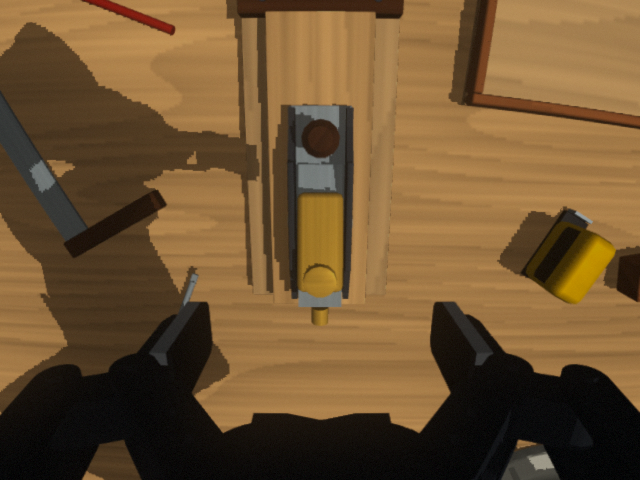

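The plane sits flat on the pine, centred, with its toe towards the stop (knob at (320,138), stop at row ~8). Now the tin goes back.

>>> {"fn": "play_rows", "kwargs": {
  "steps": [
    {"delta_pos": [0.6, 3, 0], "yaw": 0, "jaw": 100},
    {"delta_pos": [1.4, 7.5, 0], "yaw": -0.04, "jaw": 100},
    {"delta_pos": [2.3, 12.3, 0], "yaw": -0.04, "jaw": 100},
    {"delta_pos": [3.2, 17.1, 0], "yaw": -0.04, "jaw": 100},
    {"delta_pos": [4.1, 21.9, 0], "yaw": -0.04, "jaw": 100},
    {"delta_pos": [5, 26.7, 0], "yaw": -0.04, "jaw": 100},
    {"delta_pos": [5.9, 31.5, 0], "yaw": -0.04, "jaw": 100},
    {"delta_pos": [6.7, 36, 0], "yaw": -0.04, "jaw": 100}
  ]
}}

```text
clock: 40.6
eef_pos: [494.9, -60.8, 213.7]
tcp_rot: [-3.141, 0.002, 0.061]
contact_force: [0.8, 0.3, 0.7]
opening: 1.001
grasp_force: 0.0
```

>>> {"fn": "play_rows", "kwargs": {
  "steps": [
    {"delta_pos": [0.9, 4.8, 0], "yaw": 0, "jaw": 100},
    {"delta_pos": [1.8, 9.6, 0], "yaw": 0, "jaw": 100},
    {"delta_pos": [2.6, 14.4, 0], "yaw": 0, "jaw": 100},
    {"delta_pos": [3.4, 19, 0], "yaw": 0, "jaw": 100},
    {"delta_pos": [4.2, 23, 0], "yaw": 0, "jaw": 100},
    {"delta_pos": [4.7, 26, 0], "yaw": 0, "jaw": 100},
    {"delta_pos": [4.7, 26.9, 0], "yaw": 0, "jaw": 100},
    {"delta_pos": [4.7, 26.9, 0], "yaw": 0, "jaw": 100}
  ]
}}

```text
clock: 41.4
eef_pos: [557.9, -325.0, 213.1]
tcp_rot: [-3.14, 0.002, 0.059]
contact_force: [-0.4, 0.6, 0.6]
opening: 0.999
grasp_force: 0.0
```

```bash
python3 - <<'E'
from h import *
s=r.sense();print(s['clock'],s['eef_pos'],s['tcp_rot'],go(546.7,-327.5,74,0.061))
im,d=vision.grab_frame('wrist')
for t in('tin',):
  l=vision.cut_out('wrist',t)
  if l:
    P=region_pts('wrist',l[0]['region'],d);Q=P[(P[:,2]>106)&(P[:,2]<122)];print(l[0]['conf'],cv2.minAreaRect(Q[:,:2].astype(np.float32)))
E
```

```text
41.4 [ 557.88205488 -324.97910286  213.13826995] [-3.14021520e+00  2.00867395e-03  5.91335025e-02] [-1.13, 0.19, 13.91, -0.0]
0.86 ((547.508544921875, -325.48089599609375), (60.09183120727539, 42.083587646484375), 3.8552205562591553)
```

>>> {"fn": "play_rows", "kwargs": {
  "steps": [
    {"delta_pos": [-1.1, 0.15, 0], "yaw": 0, "jaw": 100},
    {"delta_pos": [-1.1, 0.15, 3], "yaw": 0, "jaw": 100},
    {"delta_pos": [-1.1, 0.15, 7], "yaw": 0, "jaw": 100},
    {"delta_pos": [-1.1, 0.15, 11], "yaw": 0, "jaw": 100},
    {"delta_pos": [-1.1, 0.15, 13.4], "yaw": 0, "jaw": 100},
    {"delta_pos": [-1.1, 0.15, 13.9], "yaw": 0, "jaw": 100},
    {"delta_pos": [-1.1, 0.15, 13.9], "yaw": 0, "jaw": 100},
    {"delta_pos": [-1.1, 0.15, 13.9], "yaw": 0, "jaw": 100}
  ],
  "grip_force": 50
}}

```text
clock: 42.3
eef_pos: [548.5, -326.6, 77.5]
tcp_rot: [3.14, -0.002, 0.061]
contact_force: [0.4, -0.8, 0.8]
opening: 0.997
grasp_force: 0.0
```

>>> {"fn": "play_rows", "kwargs": {
  "steps": [
    {"delta_pos": [0, 0, 0], "yaw": 0, "jaw": 70},
    {"delta_pos": [0, 0, 0], "yaw": 0, "jaw": 50},
    {"delta_pos": [0, 0, 0], "yaw": 0, "jaw": 35},
    {"delta_pos": [0, 0, 0], "yaw": 0, "jaw": 35},
    {"delta_pos": [0, 0, 0], "yaw": 0, "jaw": 35},
    {"delta_pos": [0, 0, 0], "yaw": 0, "jaw": 35},
    {"delta_pos": [0, 0, 0], "yaw": 0, "jaw": 35},
    {"delta_pos": [0, 0, 0], "yaw": 0, "jaw": 35}
  ]
}}

```text
clock: 43.1
eef_pos: [548.2, -326.8, 76.7]
tcp_rot: [3.141, -0.001, 0.061]
contact_force: [-0.6, -0.7, 6.4]
opening: 0.488
grasp_force: 52.0
```

>>> {"fn": "play_rows", "kwargs": {
  "steps": [
    {"delta_pos": [0, 0, -2], "yaw": 0, "jaw": 35},
    {"delta_pos": [0, 0, -5], "yaw": 0, "jaw": 35},
    {"delta_pos": [0, 0, -8], "yaw": 0, "jaw": 35},
    {"delta_pos": [0.6, -2.8, -10], "yaw": 0, "jaw": 35},
    {"delta_pos": [1.4, -7, -10], "yaw": 0, "jaw": 35},
    {"delta_pos": [2.3, -11.4, -10], "yaw": 0, "jaw": 35},
    {"delta_pos": [3, -15, -10], "yaw": 0, "jaw": 35},
    {"delta_pos": [3.6, -18, -10], "yaw": 0, "jaw": 35}
  ]
}}

```text
clock: 43.9
eef_pos: [572.2, -142.5, 175.5]
tcp_rot: [-3.141, 0.001, 0.061]
contact_force: [0.8, -0.3, -3.9]
opening: 0.485
grasp_force: 52.0
```

>>> {"fn": "play_rows", "kwargs": {
  "steps": [
    {"delta_pos": [0.7, -3.5, 0], "yaw": -0.1, "jaw": 35},
    {"delta_pos": [1.4, -7, 0], "yaw": -0.2, "jaw": 35},
    {"delta_pos": [2.2, -11, 0], "yaw": -0.34, "jaw": 35},
    {"delta_pos": [3, -15, 0], "yaw": -0.48, "jaw": 35},
    {"delta_pos": [3.8, -19, 0], "yaw": -0.62, "jaw": 35},
    {"delta_pos": [4.5, -22.5, 0], "yaw": -0.76, "jaw": 35},
    {"delta_pos": [5, -25.2, 0], "yaw": -0.9, "jaw": 35},
    {"delta_pos": [5, -25.2, 0], "yaw": -1.03, "jaw": 35}
  ]
}}

```text
clock: 44.7
eef_pos: [607.2, 113.4, 175.4]
tcp_rot: [-3.141, -0.001, 1.099]
contact_force: [-0.6, -0.6, -2.9]
opening: 0.489
grasp_force: 52.0
```

>>> {"fn": "play_rows", "kwargs": {
  "steps": [
    {"delta_pos": [0, 0, 0], "yaw": -0.14, "jaw": 35},
    {"delta_pos": [0, 0, 0], "yaw": -0.28, "jaw": 35},
    {"delta_pos": [0, 0, 0], "yaw": -0.42, "jaw": 35},
    {"delta_pos": [0, 0, 0], "yaw": -0.44, "jaw": 35},
    {"delta_pos": [0, 0, 0], "yaw": -0.44, "jaw": 35},
    {"delta_pos": [0, 0, 0], "yaw": -0.44, "jaw": 35},
    {"delta_pos": [0, 0, 0], "yaw": -0.44, "jaw": 35},
    {"delta_pos": [0, 0, 0], "yaw": -0.44, "jaw": 35}
  ]
}}

```text
clock: 45.5
eef_pos: [607.2, 109.9, 175.8]
tcp_rot: [-3.142, -0.0, 1.53]
contact_force: [0.5, -0.1, -2.9]
opening: 0.483
grasp_force: 52.0
```

```bash
python3 - <<'E'
from h import *
s=r.sense();print(s['clock'],s['eef_pos'],s['tcp_rot'],go(606,108.8,80,1.53))
E
```

```text
45.5 [607.24410583 109.92343254 175.76804472] [-3.14151499e+00 -2.32666030e-05  1.52955532e+00] [-0.12, -0.12, 9.58, -0.0]
```

>>> {"fn": "play_rows", "kwargs": {
  "steps": [
    {"delta_pos": [-0.1, -0.1, 2], "yaw": 0, "jaw": 35},
    {"delta_pos": [-0.1, -0.1, 4.5], "yaw": 0, "jaw": 35},
    {"delta_pos": [-0.1, -0.1, 7], "yaw": 0, "jaw": 35},
    {"delta_pos": [-0.1, -0.1, 8.5], "yaw": 0, "jaw": 35},
    {"delta_pos": [-0.1, -0.1, 9.1], "yaw": 0, "jaw": 35},
    {"delta_pos": [-0.1, -0.1, 9.3], "yaw": 0, "jaw": 35},
    {"delta_pos": [-0.1, -0.1, 9.3], "yaw": 0, "jaw": 35},
    {"delta_pos": [-0.1, -0.1, 9.3], "yaw": 0, "jaw": 35}
  ]
}}

```text
clock: 46.3
eef_pos: [607.0, 109.1, 83.9]
tcp_rot: [3.14, -0.0, 1.531]
contact_force: [1.1, 0.7, -3.4]
opening: 0.487
grasp_force: 52.0
```

>>> {"fn": "play_rows", "kwargs": {
  "steps": [
    {"delta_pos": [0, 0, 0.1], "yaw": 0, "jaw": 35},
    {"delta_pos": [0, 0, 0.1], "yaw": 0, "jaw": 35},
    {"delta_pos": [0, 0, 0.1], "yaw": 0, "jaw": 35},
    {"delta_pos": [0, 0, 0.1], "yaw": 0, "jaw": 35},
    {"delta_pos": [0, 0, 0.1], "yaw": 0, "jaw": 35},
    {"delta_pos": [0, 0, 0.1], "yaw": 0, "jaw": 35},
    {"delta_pos": [0, 0, 0.1], "yaw": 0, "jaw": 35},
    {"delta_pos": [0, 0, 0.1], "yaw": 0, "jaw": 35}
  ]
}}

```text
clock: 47.1
eef_pos: [606.3, 109.0, 81.8]
tcp_rot: [3.142, -0.0, 1.531]
contact_force: [-0.3, 0.5, -2.7]
opening: 0.485
grasp_force: 52.0
```

>>> {"fn": "play_rows", "kwargs": {
  "steps": [
    {"delta_pos": [0, 0, 0.1], "yaw": 0, "jaw": 35},
    {"delta_pos": [0, 0, 0.1], "yaw": 0, "jaw": 35},
    {"delta_pos": [0, 0, 0.1], "yaw": 0, "jaw": 55},
    {"delta_pos": [0, 0, 0.1], "yaw": 0, "jaw": 65},
    {"delta_pos": [0, 0, 0.1], "yaw": 0, "jaw": 80},
    {"delta_pos": [0, 0, 0.1], "yaw": 0, "jaw": 100},
    {"delta_pos": [0, 0, 0.1], "yaw": 0, "jaw": 100},
    {"delta_pos": [0, 0, 0.1], "yaw": 0, "jaw": 100}
  ]
}}

```text
clock: 47.9
eef_pos: [606.2, 109.0, 80.7]
tcp_rot: [-3.141, 0.0, 1.531]
contact_force: [0.2, -0.1, 0.7]
opening: 0.994
grasp_force: 0.0
```

>>> {"fn": "play_rows", "kwargs": {
  "steps": [
    {"delta_pos": [0, 0, -3], "yaw": 0, "jaw": 100},
    {"delta_pos": [0, 0, -7], "yaw": 0, "jaw": 100},
    {"delta_pos": [0, 0, -11], "yaw": 0, "jaw": 100},
    {"delta_pos": [-1, -0.3, -12.5], "yaw": 0, "jaw": 100},
    {"delta_pos": [-5, -1.4, -12.5], "yaw": 0, "jaw": 100},
    {"delta_pos": [-9.6, -2.7, -12.5], "yaw": 0, "jaw": 100},
    {"delta_pos": [-14, -4, -12.5], "yaw": 0, "jaw": 100},
    {"delta_pos": [-18.6, -5.3, -12.5], "yaw": 0, "jaw": 100}
  ]
}}

```text
clock: 48.7
eef_pos: [544.5, -76.3, 205.3]
tcp_rot: [-3.141, 0.0, 1.531]
contact_force: [1.2, 0.2, 1.3]
opening: 1.002
grasp_force: 0.0
```

>>> {"fn": "play_rows", "kwargs": {
  "steps": [
    {"delta_pos": [-4.5, -1.3, 0], "yaw": 0.1, "jaw": 100},
    {"delta_pos": [-9, -2.5, 0], "yaw": 0.2, "jaw": 100},
    {"delta_pos": [-13.5, -3.8, 0], "yaw": 0.34, "jaw": 100},
    {"delta_pos": [-18, -5, 0], "yaw": 0.48, "jaw": 100},
    {"delta_pos": [-22, -6.2, 0], "yaw": 0.62, "jaw": 100},
    {"delta_pos": [-25, -7, 0], "yaw": 0.76, "jaw": 100},
    {"delta_pos": [-26, -7.3, 0], "yaw": 0.9, "jaw": 100},
    {"delta_pos": [-26, -7.3, 0], "yaw": 1.03, "jaw": 100}
  ]
}}

```text
clock: 49.5
eef_pos: [461.1, -333.4, 205.1]
tcp_rot: [-3.141, 0.001, 0.493]
contact_force: [0.6, 0.9, 0.3]
opening: 1.0
grasp_force: 0.0
```

>>> {"fn": "play_rows", "kwargs": {
  "steps": [
    {"delta_pos": [0, 0, 0], "yaw": 0.14, "jaw": 100},
    {"delta_pos": [0, 0, 0], "yaw": 0.28, "jaw": 100},
    {"delta_pos": [0, 0, 0], "yaw": 0.42, "jaw": 100},
    {"delta_pos": [0, 0, 0], "yaw": 0.44, "jaw": 100},
    {"delta_pos": [0, 0, 0], "yaw": 0.44, "jaw": 100},
    {"delta_pos": [0, 0, 0], "yaw": 0.44, "jaw": 100},
    {"delta_pos": [0, 0, 0], "yaw": 0.44, "jaw": 100},
    {"delta_pos": [0, 0, 0], "yaw": 0.44, "jaw": 100}
  ]
}}

```text
clock: 50.3
eef_pos: [462.5, -331.6, 205.7]
tcp_rot: [-3.142, 0.0, 0.062]
contact_force: [-0.3, 0.3, -0.2]
opening: 0.999
grasp_force: 0.0
```

```bash
python3 - <<'E'
from h import *
s=r.sense();print(s['clock'],s['eef_pos'],s['tcp_rot'],go(462.7,-331.6,75,0.061))
im,d=vision.grab_frame('top')
for t in('tin','jar','glue'):
  l=vision.cut_out('top',t)
  if l:
    P=region_pts('top',l[0]['region'],d);print(t,l[0]['conf'],np.percentile(P,[2,98],axis=0).round().tolist())
E
```

```text
50.3 [ 462.48076194 -331.56250876  205.74233301] [-3.14153652e+00  7.09034745e-05  6.20131880e-02] [0.02, 0.01, 13.07, 0.0]
tin 0.97 [[584.0, 77.0, 26.0], [622.0, 134.0, 146.0]]
jar 0.64 [[434.0, -375.0, 5.0], [486.0, -301.0, 128.0]]
glue 0.94 [[348.0, -359.0, 10.0], [402.0, -308.0, 139.0]]
```

>>> {"fn": "play_rows", "kwargs": {
  "steps": [
    {"delta_pos": [0, 0, 4], "yaw": 0, "jaw": 100},
    {"delta_pos": [0, 0, 8], "yaw": 0, "jaw": 100},
    {"delta_pos": [0, 0, 12], "yaw": 0, "jaw": 100},
    {"delta_pos": [0, 0, 13.1], "yaw": 0, "jaw": 100},
    {"delta_pos": [0, 0, 13.1], "yaw": 0, "jaw": 100},
    {"delta_pos": [0, 0, 13.1], "yaw": 0, "jaw": 100},
    {"delta_pos": [0, 0, 13.1], "yaw": 0, "jaw": 75},
    {"delta_pos": [0, 0, 13.1], "yaw": 0, "jaw": 60}
  ]
}}

```text
clock: 51.3
eef_pos: [463.5, -332.3, 76.5]
tcp_rot: [3.14, -0.002, 0.061]
contact_force: [-0.4, 5.7, 2.5]
opening: 0.69
grasp_force: 1.4
```

>>> {"fn": "play_rows", "kwargs": {
  "steps": [
    {"delta_pos": [0, 0, 0], "yaw": 0, "jaw": 50},
    {"delta_pos": [0, 0, 0], "yaw": 0, "jaw": 50},
    {"delta_pos": [0, 0, 0], "yaw": 0, "jaw": 50},
    {"delta_pos": [0, 0, 0], "yaw": 0, "jaw": 50},
    {"delta_pos": [0, 0, 0], "yaw": 0, "jaw": 50},
    {"delta_pos": [0, 0, 0], "yaw": 0, "jaw": 50},
    {"delta_pos": [0, 0, 0], "yaw": 0, "jaw": 50},
    {"delta_pos": [0, 0, 0], "yaw": 0, "jaw": 50}
  ]
}}

```text
clock: 52.1
eef_pos: [463.5, -332.1, 76.7]
tcp_rot: [3.14, -0.002, 0.061]
contact_force: [-0.1, 1.7, 7.5]
opening: 0.667
grasp_force: 51.7
```

>>> {"fn": "play_rows", "kwargs": {
  "steps": [
    {"delta_pos": [0, 0, -2], "yaw": 0, "jaw": 50},
    {"delta_pos": [0, 0, -5], "yaw": 0, "jaw": 50},
    {"delta_pos": [0, 0, -8], "yaw": 0, "jaw": 50},
    {"delta_pos": [1, -2.2, -10], "yaw": 0, "jaw": 50},
    {"delta_pos": [2.8, -6.2, -10], "yaw": 0, "jaw": 50},
    {"delta_pos": [4.6, -10.3, -10], "yaw": 0, "jaw": 50},
    {"delta_pos": [6.2, -14, -10], "yaw": 0, "jaw": 50},
    {"delta_pos": [7.9, -17.6, -10], "yaw": 0, "jaw": 50}
  ]
}}

```text
clock: 52.9
eef_pos: [530.9, -149.5, 175.6]
tcp_rot: [3.141, -0.001, 0.061]
contact_force: [0.6, -1.3, -3.1]
opening: 0.67
grasp_force: 54.4
```

>>> {"fn": "play_rows", "kwargs": {
  "steps": [
    {"delta_pos": [1.3, -3, 0], "yaw": -0.1, "jaw": 50},
    {"delta_pos": [2.7, -6, 0], "yaw": -0.2, "jaw": 50},
    {"delta_pos": [4, -9, 0], "yaw": -0.34, "jaw": 50},
    {"delta_pos": [5.3, -12, 0], "yaw": -0.48, "jaw": 50},
    {"delta_pos": [6.5, -14.6, 0], "yaw": -0.62, "jaw": 50},
    {"delta_pos": [7.2, -16.2, 0], "yaw": -0.76, "jaw": 50},
    {"delta_pos": [7.6, -17, 0], "yaw": -0.9, "jaw": 50},
    {"delta_pos": [7.6, -17, 0], "yaw": -1.03, "jaw": 50}
  ]
}}

```text
clock: 53.7
eef_pos: [596.6, 24.6, 175.4]
tcp_rot: [3.141, -0.001, 1.098]
contact_force: [-1.3, 0.3, -1.4]
opening: 0.668
grasp_force: 54.4
```

>>> {"fn": "play_rows", "kwargs": {
  "steps": [
    {"delta_pos": [0, 0, 0], "yaw": -0.14, "jaw": 50},
    {"delta_pos": [0, 0, 0], "yaw": -0.28, "jaw": 50},
    {"delta_pos": [0, 0, 0], "yaw": -0.42, "jaw": 50},
    {"delta_pos": [0, 0, 0], "yaw": -0.44, "jaw": 50},
    {"delta_pos": [0, 0, 0], "yaw": -0.44, "jaw": 50},
    {"delta_pos": [0, 0, 0], "yaw": -0.44, "jaw": 50},
    {"delta_pos": [0, 0, 0], "yaw": -0.44, "jaw": 50},
    {"delta_pos": [0, 0, 0], "yaw": -0.44, "jaw": 50}
  ]
}}

```text
clock: 54.5
eef_pos: [596.2, 23.2, 174.8]
tcp_rot: [-3.142, -0.0, 1.53]
contact_force: [0.7, 0.4, -2.7]
opening: 0.667
grasp_force: 54.4
```

```bash
python3 - <<'E'
from h import *
s=r.sense();print(s['clock'],s['eef_pos'],s['tcp_rot'],go(600,33,80,1.53))
E
```

```text
54.5 [596.16090206  23.16589924 174.81420752] [-3.14159205e+00 -1.84849195e-05  1.52964602e+00] [1.0, 0.34, 9.48, -0.0]
```

>>> {"fn": "play_rows", "kwargs": {
  "steps": [
    {"delta_pos": [0.5, 0.2, 0], "yaw": 0, "jaw": 50},
    {"delta_pos": [1, 0.3, 2], "yaw": 0, "jaw": 50},
    {"delta_pos": [1, 0.3, 5], "yaw": 0, "jaw": 50},
    {"delta_pos": [1, 0.3, 7.5], "yaw": 0, "jaw": 50},
    {"delta_pos": [1, 0.3, 8.7], "yaw": 0, "jaw": 50},
    {"delta_pos": [1, 0.3, 9.2], "yaw": 0, "jaw": 50},
    {"delta_pos": [1, 0.3, 9.2], "yaw": 0, "jaw": 50},
    {"delta_pos": [1, 0.3, 9.2], "yaw": 0, "jaw": 50}
  ]
}}

```text
clock: 55.3
eef_pos: [600.5, 33.1, 83.8]
tcp_rot: [3.14, -0.0, 1.531]
contact_force: [0.2, 0.4, -2.8]
opening: 0.667
grasp_force: 54.6
```

>>> {"fn": "play_rows", "kwargs": {
  "steps": [
    {"delta_pos": [0, 0, 0.1], "yaw": 0, "jaw": 50},
    {"delta_pos": [0, 0, 0.1], "yaw": 0, "jaw": 50},
    {"delta_pos": [0, 0, 0.1], "yaw": 0, "jaw": 50},
    {"delta_pos": [0, 0, 0.1], "yaw": 0, "jaw": 50},
    {"delta_pos": [0, 0, 0.1], "yaw": 0, "jaw": 50},
    {"delta_pos": [0, 0, 0.1], "yaw": 0, "jaw": 50},
    {"delta_pos": [0, 0, 0.1], "yaw": 0, "jaw": 50},
    {"delta_pos": [0, 0, 0.1], "yaw": 0, "jaw": 50}
  ]
}}

```text
clock: 56.1
eef_pos: [599.6, 33.1, 81.8]
tcp_rot: [3.142, -0.0, 1.531]
contact_force: [-0.4, -0.7, -1.9]
opening: 0.67
grasp_force: 54.6
```

>>> {"fn": "play_rows", "kwargs": {
  "steps": [
    {"delta_pos": [0, 0, 0.1], "yaw": 0, "jaw": 50},
    {"delta_pos": [0, 0, 0.1], "yaw": 0, "jaw": 50},
    {"delta_pos": [0, 0, 0.1], "yaw": 0, "jaw": 72},
    {"delta_pos": [0, 0, 0.1], "yaw": 0, "jaw": 80},
    {"delta_pos": [0, 0, 0.1], "yaw": 0, "jaw": 90},
    {"delta_pos": [0, 0, 0.1], "yaw": 0, "jaw": 100},
    {"delta_pos": [0, 0, 0.1], "yaw": 0, "jaw": 100},
    {"delta_pos": [0, 0, 0.1], "yaw": 0, "jaw": 100}
  ]
}}

```text
clock: 56.9
eef_pos: [599.6, 33.0, 80.7]
tcp_rot: [-3.142, 0.0, 1.531]
contact_force: [0.3, -0.8, -0.5]
opening: 0.999
grasp_force: 0.0
```

>>> {"fn": "play_rows", "kwargs": {
  "steps": [
    {"delta_pos": [0, 0, -3], "yaw": 0, "jaw": 100},
    {"delta_pos": [0, 0, -7], "yaw": 0, "jaw": 100},
    {"delta_pos": [0, 0, -11], "yaw": 0, "jaw": 100},
    {"delta_pos": [-1, -0.5, -12.5], "yaw": 0, "jaw": 100},
    {"delta_pos": [-4, -2.2, -12.5], "yaw": 0, "jaw": 100},
    {"delta_pos": [-8, -4.4, -12.5], "yaw": 0, "jaw": 100},
    {"delta_pos": [-12, -6.6, -12.5], "yaw": 0, "jaw": 100},
    {"delta_pos": [-15.9, -8.8, -12.5], "yaw": 0, "jaw": 100}
  ]
}}

```text
clock: 57.7
eef_pos: [503.7, -123.6, 205.3]
tcp_rot: [-3.141, 0.0, 1.531]
contact_force: [-0.0, -0.5, 0.3]
opening: 1.003
grasp_force: 0.0
```

>>> {"fn": "play_rows", "kwargs": {
  "steps": [
    {"delta_pos": [-4, -2.2, 0], "yaw": 0.1, "jaw": 100},
    {"delta_pos": [-8, -4.4, 0], "yaw": 0.2, "jaw": 100},
    {"delta_pos": [-12, -6.6, 0], "yaw": 0.34, "jaw": 100},
    {"delta_pos": [-15.5, -8.5, 0], "yaw": 0.48, "jaw": 100},
    {"delta_pos": [-18.5, -10.1, 0], "yaw": 0.62, "jaw": 100},
    {"delta_pos": [-21, -11.5, 0], "yaw": 0.76, "jaw": 100},
    {"delta_pos": [-22, -12, 0], "yaw": 0.9, "jaw": 100},
    {"delta_pos": [-22, -12, 0], "yaw": 1.03, "jaw": 100}
  ]
}}

```text
clock: 58.5
eef_pos: [375.0, -338.7, 205.2]
tcp_rot: [-3.141, 0.001, 0.493]
contact_force: [-0.7, -0.6, 0.4]
opening: 1.0
grasp_force: 0.0
```

>>> {"fn": "play_rows", "kwargs": {
  "steps": [
    {"delta_pos": [0, 0, 0], "yaw": 0.14, "jaw": 100},
    {"delta_pos": [0, 0, 0], "yaw": 0.28, "jaw": 100},
    {"delta_pos": [0, 0, 0], "yaw": 0.42, "jaw": 100},
    {"delta_pos": [0, 0, 0], "yaw": 0.44, "jaw": 100},
    {"delta_pos": [0, 0, 0], "yaw": 0.44, "jaw": 100},
    {"delta_pos": [0, 0, 0], "yaw": 0.44, "jaw": 100},
    {"delta_pos": [0, 0, 0], "yaw": 0.44, "jaw": 100},
    {"delta_pos": [0, 0, 0], "yaw": 0.44, "jaw": 100}
  ]
}}

```text
clock: 59.3
eef_pos: [376.6, -337.3, 205.7]
tcp_rot: [-3.142, 0.0, 0.062]
contact_force: [-0.2, -0.3, -0.7]
opening: 0.998
grasp_force: 0.0
```

```bash
python3 - <<'E'
from h import *
s=r.sense();print(s['clock'],s['eef_pos'],s['tcp_rot'],go(376.3,-337,77,0.061))
im,d=vision.grab_frame('top')
for t in('tin','jar','glue'):
  l=vision.cut_out('top',t)
  if l:
    P=region_pts('top',l[0]['region'],d);print(t,l[0]['conf'],np.percentile(P,[2,98],axis=0).round().tolist())
E
```

```text
59.3 [ 376.58847412 -337.32370893  205.74824878] [-3.14156831e+00  3.28676701e-05  6.19941650e-02] [-0.03, -0.03, 12.87, 0.0]
tin 0.94 [[584.0, 77.0, 19.0], [623.0, 136.0, 145.0]]
jar 0.77 [[570.0, 4.0, 9.0], [651.0, 63.0, 132.0]]
glue 0.65 [[584.0, 77.0, 14.0], [626.0, 136.0, 145.0]]
```

>>> {"fn": "play_rows", "kwargs": {
  "steps": [
    {"delta_pos": [0, 0, 4], "yaw": 0, "jaw": 100},
    {"delta_pos": [0, 0, 8], "yaw": 0, "jaw": 100},
    {"delta_pos": [0, 0, 12], "yaw": 0, "jaw": 100},
    {"delta_pos": [0, 0, 12.9], "yaw": 0, "jaw": 100},
    {"delta_pos": [0, 0, 12.9], "yaw": 0, "jaw": 100},
    {"delta_pos": [0, 0, 12.9], "yaw": 0, "jaw": 100},
    {"delta_pos": [0, 0, 12.9], "yaw": 0, "jaw": 75},
    {"delta_pos": [0, 0, 12.9], "yaw": 0, "jaw": 60}
  ],
  "grip_force": 40
}}

```text
clock: 60.3
eef_pos: [377.4, -338.0, 78.3]
tcp_rot: [3.14, -0.002, 0.061]
contact_force: [0.4, 4.9, 4.4]
opening: 0.691
grasp_force: 3.2
```

>>> {"fn": "play_rows", "kwargs": {
  "steps": [
    {"delta_pos": [0, 0, 0], "yaw": 0, "jaw": 50},
    {"delta_pos": [0, 0, 0], "yaw": 0, "jaw": 50},
    {"delta_pos": [0, 0, 0], "yaw": 0, "jaw": 50},
    {"delta_pos": [0, 0, 0], "yaw": 0, "jaw": 50},
    {"delta_pos": [0, 0, 0], "yaw": 0, "jaw": 50},
    {"delta_pos": [0, 0, 0], "yaw": 0, "jaw": 50},
    {"delta_pos": [0, 0, 0], "yaw": 0, "jaw": 50},
    {"delta_pos": [0, 0, 0], "yaw": 0, "jaw": 50}
  ]
}}

```text
clock: 61.1
eef_pos: [377.5, -337.9, 78.5]
tcp_rot: [3.14, -0.002, 0.061]
contact_force: [-0.3, 2.1, 8.3]
opening: 0.671
grasp_force: 40.9
```

>>> {"fn": "play_rows", "kwargs": {
  "steps": [
    {"delta_pos": [0, 0, -2], "yaw": 0, "jaw": 50},
    {"delta_pos": [0, 0, -5], "yaw": 0, "jaw": 50},
    {"delta_pos": [0, 0, -8], "yaw": 0, "jaw": 50},
    {"delta_pos": [1.7, -2, -10], "yaw": 0, "jaw": 50},
    {"delta_pos": [4.2, -5, -10], "yaw": 0, "jaw": 50},
    {"delta_pos": [7, -8.2, -10], "yaw": 0, "jaw": 50},
    {"delta_pos": [9.6, -11.3, -10], "yaw": 0, "jaw": 50},
    {"delta_pos": [12, -14.2, -10], "yaw": 0, "jaw": 50}
  ]
}}

```text
clock: 61.9
eef_pos: [488.6, -186.8, 177.6]
tcp_rot: [3.141, -0.001, 0.061]
contact_force: [0.6, -0.4, -3.1]
opening: 0.664
grasp_force: 44.8
```

>>> {"fn": "play_rows", "kwargs": {
  "steps": [
    {"delta_pos": [2, -2.4, 0], "yaw": -0.1, "jaw": 50},
    {"delta_pos": [4, -4.8, 0], "yaw": -0.2, "jaw": 50},
    {"delta_pos": [6.2, -7.4, 0], "yaw": -0.34, "jaw": 50},
    {"delta_pos": [8.2, -9.7, 0], "yaw": -0.48, "jaw": 50},
    {"delta_pos": [10, -11.8, 0], "yaw": -0.62, "jaw": 50},
    {"delta_pos": [11.2, -13.2, 0], "yaw": -0.76, "jaw": 50},
    {"delta_pos": [11.7, -13.8, 0], "yaw": -0.9, "jaw": 50},
    {"delta_pos": [11.7, -13.8, 0], "yaw": -1.03, "jaw": 50}
  ]
}}

```text
clock: 62.7
eef_pos: [596.7, -42.2, 177.2]
tcp_rot: [3.141, -0.0, 1.098]
contact_force: [0.6, -0.4, -3.0]
opening: 0.669
grasp_force: 44.6
```

>>> {"fn": "play_rows", "kwargs": {
  "steps": [
    {"delta_pos": [0, 0, 0], "yaw": -0.14, "jaw": 50},
    {"delta_pos": [0, 0, 0], "yaw": -0.28, "jaw": 50},
    {"delta_pos": [0, 0, 0], "yaw": -0.42, "jaw": 50},
    {"delta_pos": [0, 0, 0], "yaw": -0.44, "jaw": 50},
    {"delta_pos": [0, 0, 0], "yaw": -0.44, "jaw": 50},
    {"delta_pos": [0, 0, 0], "yaw": -0.44, "jaw": 50},
    {"delta_pos": [0, 0, 0], "yaw": -0.44, "jaw": 50},
    {"delta_pos": [0, 0, 0], "yaw": -0.44, "jaw": 50}
  ]
}}

```text
clock: 63.5
eef_pos: [596.1, -43.4, 176.8]
tcp_rot: [3.142, -0.0, 1.53]
contact_force: [-0.0, -0.1, -3.1]
opening: 0.667
grasp_force: 44.6
```

```bash
python3 - <<'E'
from h import *
s=r.sense();print(s['clock'],s['eef_pos'],s['tcp_rot'],go(600,-39.5,82,1.53))
im,d=vision.grab_frame('scene');cv2.imwrite('pics/s6.png',im[120:420,160:560,::-1])
E
```

```text
63.5 [596.14711167 -43.447293   176.80433243] [ 3.14157279e+00 -4.74793762e-05  1.52961154e+00] [0.41, 0.37, 9.48, -0.0]
```

View pics/s6.png

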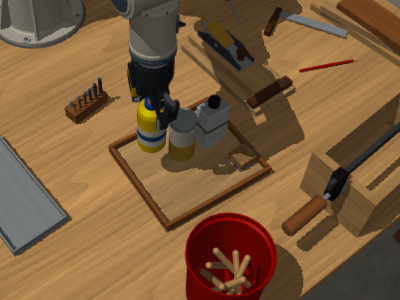

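The glue (150,130) hangs over its free spot, with the jar and tin back beside it and the plane on the board. Lowering it now.

>>> {"fn": "play_rows", "kwargs": {
  "steps": [
    {"delta_pos": [0.4, 0.35, 0], "yaw": 0, "jaw": 50},
    {"delta_pos": [0.4, 0.35, 2], "yaw": 0, "jaw": 50},
    {"delta_pos": [0.4, 0.35, 5], "yaw": 0, "jaw": 50},
    {"delta_pos": [0.4, 0.35, 7.5], "yaw": 0, "jaw": 50},
    {"delta_pos": [0.4, 0.35, 8.7], "yaw": 0, "jaw": 50},
    {"delta_pos": [0.4, 0.35, 9.2], "yaw": 0, "jaw": 50},
    {"delta_pos": [0.4, 0.35, 9.2], "yaw": 0, "jaw": 50},
    {"delta_pos": [0.4, 0.35, 9.2], "yaw": 0, "jaw": 50}
  ]
}}

```text
clock: 64.35
eef_pos: [600.8, -39.6, 85.8]
tcp_rot: [3.14, 0.0, 1.531]
contact_force: [-0.4, 0.7, -2.7]
opening: 0.67
grasp_force: 44.9
```

>>> {"fn": "play_rows", "kwargs": {
  "steps": [
    {"delta_pos": [0, 0, 0.1], "yaw": 0, "jaw": 50},
    {"delta_pos": [0, 0, 0.1], "yaw": 0, "jaw": 50},
    {"delta_pos": [0, 0, 0.2], "yaw": 0, "jaw": 50},
    {"delta_pos": [0, 0, 0.2], "yaw": 0, "jaw": 50},
    {"delta_pos": [0, 0, 0.2], "yaw": 0, "jaw": 72},
    {"delta_pos": [0, 0, 0.2], "yaw": 0, "jaw": 80},
    {"delta_pos": [0, 0, 0.2], "yaw": 0, "jaw": 100},
    {"delta_pos": [0, 0, 0.2], "yaw": 0, "jaw": 100}
  ]
}}

```text
clock: 65.15
eef_pos: [599.9, -39.6, 82.8]
tcp_rot: [3.142, -0.0, 1.531]
contact_force: [0.6, 0.6, -1.1]
opening: 0.999
grasp_force: 0.0
```

>>> {"fn": "play_rows", "kwargs": {
  "steps": [
    {"delta_pos": [0, 0, -2], "yaw": 0, "jaw": 100},
    {"delta_pos": [0, 0, -6], "yaw": 0, "jaw": 100},
    {"delta_pos": [0, 0, -10], "yaw": 0, "jaw": 100},
    {"delta_pos": [0, 0, -14], "yaw": 0, "jaw": 100},
    {"delta_pos": [-5, 0, -14], "yaw": 0, "jaw": 100},
    {"delta_pos": [-10, 0, -14], "yaw": 0, "jaw": 100},
    {"delta_pos": [-15, -4, -14], "yaw": 0, "jaw": 100},
    {"delta_pos": [-20, -8, -14], "yaw": 0, "jaw": 100}
  ]
}}

```text
clock: 65.95
eef_pos: [529.6, -216.5, 222.7]
tcp_rot: [3.141, 0.0, 1.531]
contact_force: [-0.2, -1.1, -0.2]
opening: 0.997
grasp_force: 0.0
```

>>> {"fn": "play_rows", "kwargs": {
  "steps": [
    {"delta_pos": [0, 0, 0], "yaw": 0, "jaw": 100},
    {"delta_pos": [0, 0, 0], "yaw": 0, "jaw": 100},
    {"delta_pos": [0, 0, 0], "yaw": 0, "jaw": 100},
    {"delta_pos": [0, 0, 0], "yaw": 0, "jaw": 100},
    {"delta_pos": [0, 0, 0], "yaw": 0, "jaw": 100},
    {"delta_pos": [0, 0, 0], "yaw": 0, "jaw": 100},
    {"delta_pos": [0, 0, 0], "yaw": 0, "jaw": 100},
    {"delta_pos": [0, 0, 0], "yaw": 0, "jaw": 100}
  ]
}}

```text
clock: 66.75
eef_pos: [530.4, -214.8, 222.7]
tcp_rot: [-3.142, -0.0, 1.531]
contact_force: [0.0, -0.0, -0.1]
opening: 1.002
grasp_force: 0.0
```

```bash
python3 - <<'E'
from h import *
im,d=vision.grab_frame('top');cv2.imwrite('pics/top9.png',im[:,:,::-1])
for t in('tin','jar','glue','plane','sanding_block'):
  l=vision.cut_out('top',t)
  if l:
    P=region_pts('top',l[0]['region'],d);print(t,l[0]['conf'],np.percentile(P,[2,98],axis=0).round().tolist())
    hi=P[P[:,2]>np.percentile(P[:,2],98)-12];print(cv2.minAreaRect(hi[:,:2].astype(np.float32)))
E
```

```text
tin 0.96 [[584.0, 77.0, 10.0], [625.0, 138.0, 145.0]]
((605.6528930664062, 107.42559814453125), (25.3796443939209, 24.7183895111084), 52.075469970703125)
jar 0.82 [[570.0, 5.0, 14.0], [624.0, 58.0, 132.0]]
((598.1168823242188, 31.859474182128906), (57.9342041015625, 57.87079620361328), 51.430694580078125)
glue 0.56 [[570.0, -67.0, 23.0], [622.0, -15.0, 144.0]]
((598.98486328125, -42.50731658935547), (28.231855392456055, 29.054790496826172), 45.163490295410156)
plane 0.66 [[347.0, 274.0, 42.0], [504.0, 323.0, 88.0]]
((416.3896789550781, 299.796630859375), (161.2377471923828, 36.357521057128906), 1.440090537071228)
sanding_block 0.61 [[506.0, -100.0, 6.0], [744.0, 163.0, 27.0]]
((626.6726684570312, 31.475509643554688), (271.1013488769531, 241.31466674804688), 86.25067138671875)
```

View pics/top9.png

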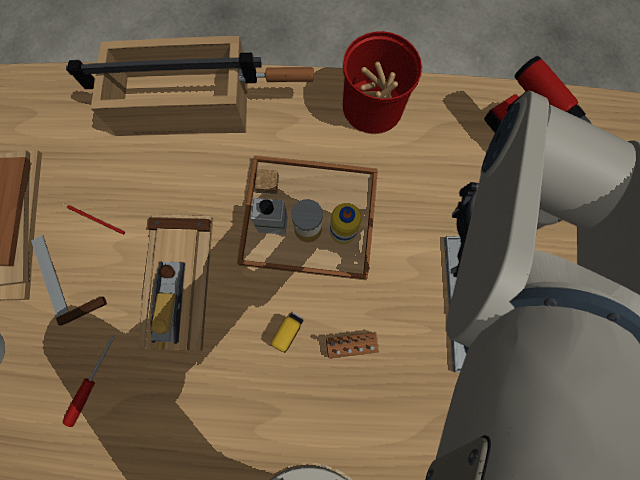

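The final top view shows the containers back on their spots, each within about 3 mm of its first position: tin (268,210), jar (307,217), glue (346,220). The plane is on the board (167,300), toe towards the stop, and the bystanders look unmoved.

```bash
python3 -c "
from rig import r
print(r.sign_off())"
```

```text
the job is handed in; nothing more can be done
None
```

I handed the job in at about 67 s of the 144 s limit; the hand-in gave no verdict. My last camera check showed the plane sole-down on the pine board with its toe to the stop, and the glue, tin and jar upright within about 3 mm of where they started. The sanding block, tape measure and drill stand looked unmoved in the final top picture, though I didn't measure them.

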